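Load the hand press with specimens from the carousel

TASK

First wind the hand press open with its wheel until the platen is clear of the specimens' height and draw the tray fully out; then take every yellow specimen from the carousel, turning it to bring the yellow bay round to the open side, and stand them all upright in the tray. Push the tray fully home and wind the wheel down until the platen bears on the specimens and has visibly begun to compress its spring. Keep the blue and grey specimens in the carousel and leave the other things on the bench alone.

Things in the scene. Friction and masses are not known exactly. Their poses are not given: they have to be found in the camera images.
- wheel (a joint): Black handwheel, 122 mm across, level, on top of the press spindle; rad, 0 to 15.7, grows counter-clockwise seen from above. Fixed to the spindle: one turn counter-clockwise raises wheel, spindle and platen together by 20 mm (3.183 mm per rad), clockwise lowers them. Takes about 0.25 N m to raise, 0.1 to lower while the platen is free; stays where it is left.
- spindle (a joint): Rise of the press spindle with wheel and platen, m, 0 to 0.050. The gap between the freely hanging platen and the tray floor is this + 4 mm; it must exceed 30 mm for specimens to pass. Wound down, the platen meets the specimens at 0.026.
- platen (a joint): Compression, m, of the red spring between the spindle and the square steel platen (130 x 130 x 14 mm, always level, below the crosshead): 0 while the platen hangs free, grows as the spindle is wound down onto the specimens; 2.5 N per mm, bottoms at 0.010.
- tray (a joint): Draw of the aluminium tray out of the press, m: 0 fully home under the platen, 0.165 fully out. Slides level with about 2 N of friction and stays where it is left. Fully out, the tray is 25 mm clear of the platen.
- yellow_bay (a point): Middle of the yellow bay, on the carousel's floor, 90 mm from the axis; it goes round with the carousel, either way, endlessly. The blue bay lies 120 degrees counter-clockwise of the yellow one seen from above, the grey one clockwise. Turning the carousel takes about 0.06 N m; it stays where it is left.
- wheel_hub (a point): Centre of the handwheel's rim plane, on the spindle axis; rises and falls with it. Rim: ring of 55 mm radius made of 12 mm bar, with 3 spokes. The press crosshead's top is 180 mm above the bench.
- spinner_grip (a point): Middle of the red revolving handle standing upright on the wheel, 49 mm from the wheel axis: 20 mm thick, 44 mm tall, this point 20 mm below its top, its foot 6 mm above the rim's centre. It spins freely about its own axis, so a hand may hold it without turning. It rises and falls with the wheel.
- tray_floor (a point): Centre of the tray floor's upper side, 34 mm above the bench; -x is the way the tray draws out, z up. Inside 134 x 134 mm, rim 8 mm high and thick. Specimens may stand anywhere on it. Handle: level black bar, 12 mm thick, 70 mm long along y, its middle at (-140, 0, +10) mm in this frame, 59 mm of free air between it and the tray.
- carousel_axis (a point): Centre of the white carousel on its floor, 28 mm above the bench. 300 mm across, rim 10 mm high, hub 36 mm across and 45 mm tall. Three bays of 120 degrees with yellow, blue, grey tags, walls 20 mm high. At each wall's outer end, 136 mm from the axis, stands a steel turning post 16 mm thick, top 78 mm above the bench: 60, 180 and 300 degrees round from the middle of the yellow bay.
- window (a point): Middle of the open half of the carousel, at floor height, 90 mm from the axis: the way from carousel_axis to here is the middle of the open side, where specimens and posts can be reached from above. The half away from it, from 26 mm behind the axis on, is under a fixed clear dust hood (roof 90 to 93 mm above the bench, outer wall 162 mm from the axis).
- yellow0_center (a point): Centre of a yellow plastic specimen, an upright cylinder 32 mm across and 30 mm tall, about 45 g, standing at the start in the yellow bay of the carousel. Two to four yellow ones are present.
- yellow1_center (a point): Centre of a yellow plastic specimen, an upright cylinder 32 mm across and 30 mm tall, about 45 g, standing at the start in the yellow bay of the carousel. Two to four yellow ones are present.
- yellow2_center (a point): Centre of a yellow plastic specimen, an upright cylinder 32 mm across and 30 mm tall, about 45 g, standing at the start in the yellow bay of the carousel. Two to four yellow ones are present.
- yellow3_center (a point): Centre of a yellow plastic specimen, an upright cylinder 32 mm across and 30 mm tall, about 45 g, standing at the start in the yellow bay of the carousel. Two to four yellow ones are present.
- blue0_center (a point): Centre of a blue plastic specimen, an upright cylinder 32 mm across and 30 mm tall, about 45 g, standing at the start in the blue bay of the carousel. It stays in the carousel.
- blue1_center (a point): Centre of a blue plastic specimen, an upright cylinder 32 mm across and 30 mm tall, about 45 g, standing at the start in the blue bay of the carousel. It stays in the carousel.
- grey0_center (a point): Centre of a grey plastic specimen, an upright cylinder 32 mm across and 30 mm tall, about 45 g, standing at the start in the grey bay of the carousel. It stays in the carousel.
- grey1_center (a point): Centre of a grey plastic specimen, an upright cylinder 32 mm across and 30 mm tall, about 45 g, standing at the start in the grey bay of the carousel. It stays in the carousel.
- caliper: Caliper lying flat, 180 mm long. Bystander, to be left alone; origin at the middle of its underside.
- gauge_case: Wooden gauge case, 110 x 70 x 28 mm. Bystander, to be left alone; origin at the middle of its underside.
- ref_weight: Brass weight, 50 mm across, 45 mm tall. Bystander, to be left alone; origin at the middle of its underside.
- cleaner: Bottle, 60 mm across, 150 mm tall. Bystander, to be left alone; origin at the middle of its underside.
- mug: Blue mug, 80 mm across, 90 mm tall. Bystander, to be left alone; origin at the middle of its underside.
- driver: Screwdriver lying flat. Bystander, to be left alone; origin at the middle of its underside.
Mind the look-alikes: they are no part of the job. What is shaped like the part that bears grey0_center but black or green is not meant.

How it is judged:
By the outcome, as a careful person would: the job done as asked, in the order asked, and still so for the second after the job is handed in, with the robot touching nothing.
Of yellow0, yellow1, yellow2, yellow3 only 2 to 4 are there at a start; the rules pass over those that are not, and their reading is None.
At some moment in a run one of yellow0, yellow1, yellow2, yellow3 may be knocked a few centimetres aside while the robot is not near it.
It also fails if it takes over 210 s, if anything falls off the work surface, if the arm or the gripper's body presses on something with over 40 N, if the wrist force passes 120 N, or if a joint passes its speed limit or range.

ROBOT

A 6-joint arm with a two-finger parallel gripper is mounted at the origin on the work surface. World frame = base frame: x ahead of the robot, y to its left, z up, the work surface at z = 0. Lengths are in m, angles in rad, forces in N, time in s.
With the tool pointing down it reaches from about 0.35 to 0.975 m from the base axis. Payload 4.9 kg.
Tool frame: the origin (TCP) lies between the finger pads; the fingertips stand 25 mm ahead of it and the grasp point (between the pads) lies 6 mm ahead of it; z points along the fingers, y is the line along which they close (so a half turn about z gives the same grasp; the last joint's range is limited). The gripper opens to 85 mm and grips with 20 to 120 N. Pads are 22 mm wide; open, the fingers measure 114 mm over their backs; the gripper's body (76 mm by 85 mm) begins 54 mm behind the grasp point. The pads swing forward as they close: fully open they stand 13 mm farther back than shut.
Start: joints at [-1.306, 0.053, 1.613, -0, 1.476, -0.119], TCP at [0.234, -0.58, 0.256] pointing down, gripper open.
Joint ranges: [-3.01, 3.01], [-1.01, 2.22], [0.06, 2.58], [-1.02, 4.17], [0.09, 2.62], [-3.14, 3.14]. Speed limits (rad/s): [2.57, 2.57, 3.14, 3.14, 3.14, 3.14].

INTERFACE

Orientations are given as a unit quaternion [w, x, y, z].
In Python, from plant import manip gives the robot as it stands.
- The arm moves only by the shell command python3 -m inch 'ROWS'. ROWS is JSON, a list of rows, each a list of 3 entries, a list of its own where there are three numbers: the shift along the tool's x, y, z in m, then the turn, a rotation vector about the tool's x, y, z in rad, then the opening, from 0 (shut) to 1 (fully open). A call has 1 to 8 rows; each row shifts and turns the commanded pose from where the row before left it, along the tool's axes as they then stand; what a row does not reach is not made up. A row lasts 1/10 s, in which the tool goes at most 50 mm and 8.59 degrees, less where a joint would pass 70% of its speed; a pose out of reach is approached as far as the arm can. A call with a gripper value outside its range is refused whole. The fingers move at their own pace and stop on an object; the grip force is fixed at half the most. Time passes only in rows, so rows that do not move let the fingers close. It gives the time, the measured TCP pose, the force, the opening and the grip force at its end, in the units of the state.
- manip.state(): the state, without advancing time (a new reading comes with each control period).
- manip.grab_frame(name): name is "scene" or "top" or "wrist"; returns (picture, depth): 420x560x3 uint8, red, green, blue; 420x560 float32, m along the optical axis (not along the pixel's ray), 0 where there is no reading.
- manip.camera_params(name): a dict with "camera_matrix" (3x3 intrinsics, pixels), "k1" (the pictures are not rectified: a ray, as slopes to the right and down, at radius r is drawn at 1 + k1 r^2 times it, then the intrinsics apply), "rvec" (rotation vector, rad) and "tvec" (3), from world to camera coordinates, as OpenCV has them. Camera axes: x right, y down, z forward; pixel columns grow to the right and rows downward; lengths in m; the calibration is good to about 2 mm. A picture is of the moment at which its call begins: read the wrist's pose just before it. camera_params takes no time and is no camera call; for the wrist camera it gives the pose at the moment of the call.
- manip.job_done(): hands the job in; it is judged then, once.
Trained networks look in the newest picture that a camera, given by its name, has taken for a name from the list of things; names that differ only in an ending like _2 or _b are one class to them, and where a whole thing is asked for, a point or a joint stands for the part that bears it (a point fixed in the world has none). Each returns a list of dicts, best first, with "score" (0 to 1); they miss things now and then, are a little off and sometimes report something else, mostly with a low value. They report only what shows in the picture. A call takes as long as a camera call. They do not tell look-alikes from the thing itself.
- manip.look_for(camera, label): "point" ([x, y, z] in m, in world coordinates, good to about 4 mm: the middle of the surface that is visible of it).
The state is a dict: "time": time; "joint_pos": joint angles; "joint_vel": joint speeds; "joint_efforts": joint torques, N m; "tool_pos": TCP position; "tool_rot": TCP orientation; "contact_force": force on the tool from outside, world axes, zero at the start; "ft_torque": the same for the moment, N m; "gripper_width": opening from 0.0 (shut) to 1.0 (fully open); "grasp_force": force on a finger pad.
Only numpy, scipy, OpenCV 4.12 (cv2) and the standard library are available. Lean on these libraries where they do the work, as an engineer would, in place of code of your own. Each camera call takes 0.05 s, during which the arm holds its last target. There are 200 camera calls.

## Working session

There is one attempt and no reset: what is moved stays moved. The work goes in short steps, Python scripts to look and compute and a shell command to move; the robot and the scene stay as the last step left them, time stands still between calls to the robot, and variables do not carry over. Pictures are saved under pics/ and viewed, at most 14 in all, crops included, and the job is handed in when it is done.

```bash
ls; mkdir -p pics; cat > h.py <<'E'
import numpy as np, cv2
from scipy.spatial.transform import Rotation as R
from plant import manip
def snap(cam,name=None,crop=None,scale=1):
    P=manip.camera_params(cam); im,d=manip.grab_frame(cam)
    if name:
        o=im[:,:,::-1]
        if crop: o=o[crop[1]:crop[3],crop[0]:crop[2]]
        if scale!=1:o=cv2.resize(o,None,fx=scale,fy=scale)
        cv2.imwrite('pics/'+name+'.png',o)
    return im,d,P
def rays(P,shape=(420,560)):
    K=np.array(P['camera_matrix']);k=P['k1']
    u,v=np.meshgrid(np.arange(shape[1]),np.arange(shape[0]))
    pts=np.stack([u,v],-1).reshape(-1,1,2).astype(float)
    return cv2.undistortPoints(pts,K,np.array([k,0,0,0.])).reshape(shape+(2,))
def cloud(d,P):
    r=rays(P,d.shape); c=np.dstack([r*d[...,None],d])
    Rm=cv2.Rodrigues(np.array(P['rvec'],float))[0]
    w=(c-np.array(P['tvec']).ravel())@Rm
    w[d<=0]=np.nan
    return w
def st():
    s=manip.state(); return s
def rel(p,yaw_tool=None):
    "world shift of TCP to p in tool axes"
    s=manip.state(); w,x,y,z=s['tool_rot']
    return R.from_quat([x,y,z,w]).inv().apply(np.array(p)-s['tool_pos'])
def rot():
    w,x,y,z=manip.state()['tool_rot'];return R.from_quat([x,y,z,w]).as_matrix()
E
python3 - <<'E'
from h import *
s=st();print(s); print(rot().round(3))
a=snap('top','top0');
for n in ['wheel','wheel_hub','spinner_grip','tray_floor','tray','yellow_bay','carousel_axis','window','yellow0_center','blue0_center','grey0_center','platen']:
    print('top',n,[(np.round(q['point'],3).tolist(),round(q['score'],2)) for q in manip.look_for('top',n)][:6])
snap('scene','scene0')
for n in ['wheel_hub','spinner_grip','tray_floor','platen','carousel_axis','window','yellow0_center']:
    print('scene',n,[(np.round(q['point'],3).tolist(),round(q['score'],2)) for q in manip.look_for('scene',n)][:6])
E
```

```text
pics
{'time': 0.0, 'joint_pos': array([-1.30599627e+00,  5.33802306e-02,  1.61431015e+00,  2.39505033e-06,
        1.47597466e+00, -1.18990092e-01]), 'joint_vel': array([-7.84610513e-04,  7.58977344e-04,  4.02463740e-04, -2.02255573e-03,
        7.47822432e-05,  7.80188595e-04]), 'joint_efforts': array([ 4.44638681e-05, -3.93686163e+01, -3.70170701e+01, -1.11427260e-04,
        7.18828829e-03, -6.10963525e-06]), 'tool_pos': array([ 0.2338795 , -0.57897423,  0.25503882]), 'tool_rot': array([-1.03352808e-03,  9.81644065e-01,  1.90719310e-01, -7.42879252e-05]), 'contact_force': array([ 0.35701448, -0.26376454,  0.08354376]), 'ft_torque': array([0.00656029, 0.01526491, 0.01982614]), 'grasp_force': 0.0, 'gripper_width': 0.999094845741414}
[[ 0.927  0.374 -0.001]
 [ 0.374 -0.927  0.002]
 [ 0.    -0.002 -1.   ]]
top wheel [([0.538, 0.265, 0.22], 0.88), ([0.624, -0.324, 0.09], 0.15)]
top wheel_hub [([0.544, 0.258, 0.217], 0.94)]
top spinner_grip [([0.541, 0.244, 0.22], 0.75)]
top tray_floor [([0.541, 0.19, 0.044], 0.64)]
top tray [([0.546, 0.187, 0.04], 0.72), ([0.624, -0.318, 0.092], 0.33)]
[... 160 characters left out ...]
op window [([0.625, -0.322, 0.091], 0.66), ([0.387, 0.025, 0.006], 0.33)]
top yellow0_center []
top blue0_center []
top grey0_center [([0.276, -0.335, 0.032], 0.53), ([0.29, -0.198, 0.03], 0.46), ([0.283, -0.266, 0.029], 0.44), ([0.543, 0.244, 0.219], 0.44), ([0.474, -0.256, 0.059], 0.42)]
top platen [([0.537, 0.219, 0.05], 0.86)]
scene wheel_hub [([0.554, 0.264, 0.22], 0.8), ([0.651, -0.275, 0.093], 0.37)]
scene spinner_grip [([0.57, 0.224, 0.245], 0.58)]
scene tray_floor [([0.567, 0.198, 0.044], 0.61)]
scene platen [([0.549, 0.3, 0.054], 0.57), ([0.567, 0.2, 0.04], 0.22)]
scene carousel_axis [([0.65, -0.28, 0.095], 0.95)]
scene window [([0.646, -0.276, 0.09], 0.61)]
scene yellow0_center []
```

View pics/top0.png

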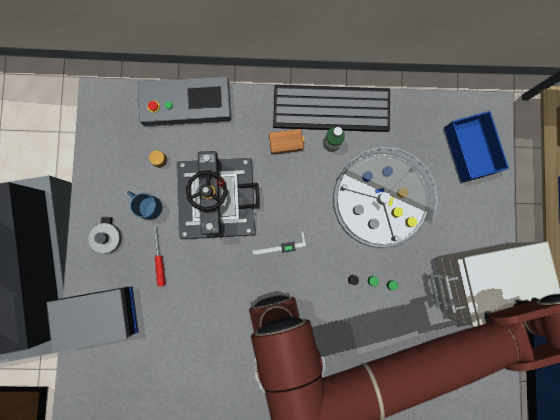

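View pics/scene0.png

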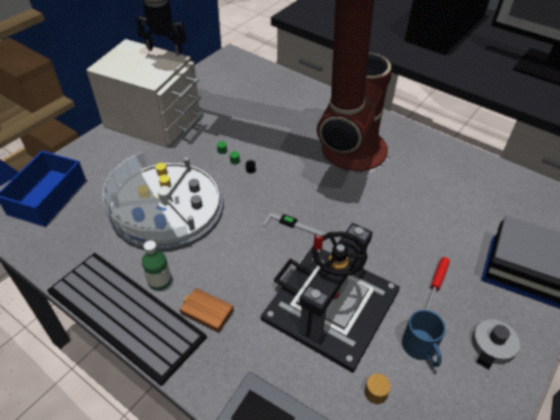

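The top view shows the press at (207,190) with the tray handle at (250,195) pointing towards -y. The carousel is at (385,198), with yellows at (398,212), (411,222) and perhaps a third under the hood at (402,192). Blues are at (367,176) and (388,171), greys at (358,210) and (374,223). The look-alikes are black at (353,280) and green at (373,281) and (392,285), lying outside the carousel. The orange cylinder at (157,158) is the brass weight.

```bash
python3 - <<'E'
from h import *
im,d,P=snap('top')
w=cloud(d,P)
a=cv2.resize(im[140:255,325:445,::-1],None,fx=5,fy=5,interpolation=cv2.INTER_CUBIC)[:570,:600]
cv2.imwrite('pics/c1.png',a)
cv2.imwrite('pics/c2.png',cv2.resize(im[140:250,165:275,::-1],None,fx=5,fy=5,interpolation=cv2.INTER_CUBIC))
np.savez('top0.npz',im=im,w=w)
def px(u,v): return w[v,u].round(4).tolist()
for n,(u,v) in dict(hub=(385,198),postA=(394,239),postB=(343,187),y1=(398,212),y2=(411,222),y3=(402,192),b1=(367,176),b2=(388,171),g1=(358,210),g2=(374,223),hood=(415,170),handle=(250,195),hubw=(206,190),table=(300,300)).items(): print(n,px(u,v))
# hood z
m=(np.abs(w[...,2]-0.0925)<.004)&(w[...,1]<-.1)&(w[...,1]>-.55)
print('hood', m.sum(), np.nanmin(w[m],0),np.nanmax(w[m],0))
# carousel circle from z 0.03-0.04 rim
hsv=cv2.cvtColor(im,cv2.COLOR_RGB2HSV)
y=(hsv[...,0]>22)&(hsv[...,0]<34)&(hsv[...,1]>120)&(hsv[...,2]>90)
n,l,s,c=cv2.connectedComponentsWithStats(y.astype(np.uint8))
for i in range(1,n):
    if s[i][4]>5: print('yel',s[i],c[i].round(1),np.nanmedian(w[l==i],0).round(3))
r=((hsv[...,0]<8)|(hsv[...,0]>172))&(hsv[...,1]>140)&(hsv[...,2]>60)
n,l,s,c=cv2.connectedComponentsWithStats(r.astype(np.uint8))
for i in range(1,n):
    if s[i][4]>5 and c[i][1]<260 and c[i][0]<280: print('red',s[i],c[i].round(1),np.nanmedian(w[l==i],0).round(3))
E
```

```text
hub [0.5537, -0.2918, 0.0703]
postA [0.4219, -0.3246, 0.059]
postB [0.5848, -0.1538, 0.0761]
y1 [nan, nan, nan]
y2 [0.4791, -0.3806, 0.0558]
y3 [0.5715, -0.3397, 0.0964]
b1 [0.62, -0.2276, 0.0953]
b2 [0.6388, -0.2956, 0.092]
g1 [0.5131, -0.2069, 0.0565]
g2 [0.4725, -0.2609, 0.0507]
hood [0.6454, -0.3836, 0.0881]
handle [0.5557, 0.15, 0.0237]
hubw [0.5415, 0.262, 0.2355]
table [0.2118, -0.0274, -0.0032]
hood 2533 [ 0.17855676 -0.53368232  0.08850053] [ 0.77764897 -0.10352621  0.09649531]
yel [151 102   9  10  22] [156.3 107.7] [0.833 0.466 0.051]
yel [400 194   5   3   7] [401.7 195.3] [ 0.566 -0.351  0.057]
yel [389 197   5   9  25] [390.8 201.4] [ 0.546 -0.321  0.028]
yel [392 208  11   9  71] [397.5 211.8] [ 0.511 -0.335  0.056]
yel [407 217  10  10  72] [411.5 221.7] [ 0.48  -0.382  0.057]
red [148 101  10   9  72] [152.3 105.2] [0.838 0.479 0.061]
red [217 178   8   9  32] [220.7 182.5] [0.561 0.219 0.258]
```

View pics/c1.png

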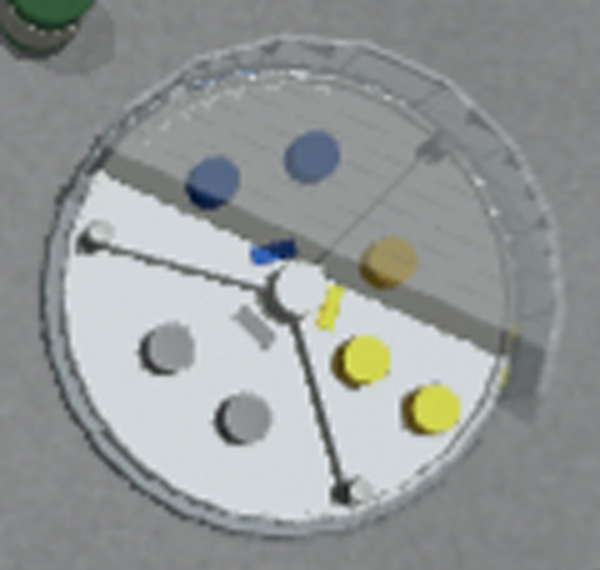

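View pics/c2.png

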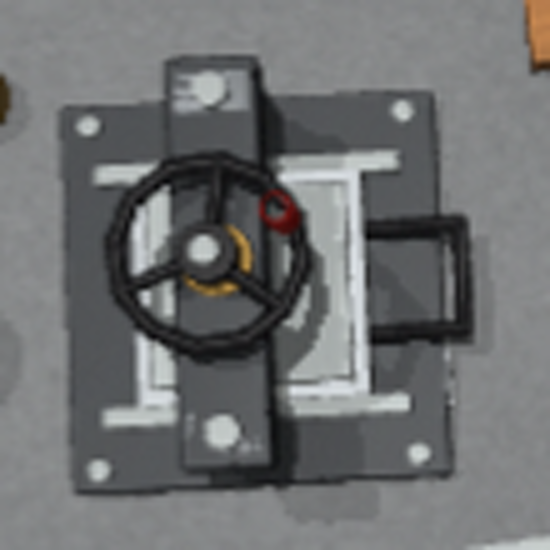

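```bash
python3 -m inch '[[[0,0,-0.035],[0,0,0.128],1],[[0,0,-0.035],[0,0,0.128],1],[[0,0,-0.035],[0,0,0.1276],1],[[0.02,-0.045,0],[0,0,0],1],[[0.02,-0.045,0],[0,0,0],1],[[0.02,-0.045,0],[0,0,0],1],[[0.02,-0.045,0],[0,0,0],1],[[0.02,-0.045,0],[0,0,0],1]]'; python3 -m inch '[[[0.02,-0.045,0],[0,0,0],1],[[0.02,-0.045,0],[0,0,0],1],[[0.02,-0.045,0],[0,0,0],1],[[0.02,-0.045,0],[0,0,0],1],[[0.02,-0.045,0],[0,0,0],1],[[0.02,-0.045,0],[0,0,0],1],[[0.02,-0.045,0],[0,0,0],1],[[0.02,-0.045,0],[0,0,0],1]]';python3 -m inch '[[[0.01,-0.045,0],[0,0,0],1],[[0.01,-0.045,0],[0,0,0],1],[[0,0,0],[0,0,0],1]]'
python3 - <<'E'
from h import *
print(rot().round(3)); print(st()['tool_pos'])
im,d,P=snap('wrist','w1'); w=cloud(d,P); np.savez('w1.npz',im=im,w=w)
for n in ['wheel_hub','spinner_grip','tray_floor','tray']:
    print(n,[(np.round(q['point'],3).tolist(),round(q['score'],2)) for q in manip.look_for('wrist',n)][:4])
hsv=cv2.cvtColor(im,cv2.COLOR_RGB2HSV)
r=((hsv[...,0]<8)|(hsv[...,0]>172))&(hsv[...,1]>140)&(hsv[...,2]>50)
n,l,s,c=cv2.connectedComponentsWithStats(r.astype(np.uint8))
for i in range(1,n):
    if s[i][4]>40: 
        q=w[l==i]; z=np.nanmax(q[:,2]); t=q[q[:,2]>np.nanpercentile(q[:,2],98)-.004]
        print('red',s[i],np.nanmedian(q,0).round(4),'top',t.mean(0).round(4),len(t),np.nanpercentile(q[:,2],[2,50,98]).round(4))
E
```

```text
time: 1.9
tool_pos: [0.3344, -0.3527, 0.3614]
tool_rot: [0.0, 1.0, -0.0, 0.0]
contact_force: [1.2, -0.3, -0.1]
gripper_width: 0.998
grasp_force: 0.0
time: 2.7
tool_pos: [0.4943, 0.0076, 0.3617]
tool_rot: [0.0, 1.0, 0.0, 0.001]
contact_force: [1.7, -0.6, -0.2]
gripper_width: 1.002
grasp_force: 0.0
time: 3.0
tool_pos: [0.514, 0.1001, 0.3611]
tool_rot: [-0.001, 1.0, 0.004, -0.0]
contact_force: [-0.7, -0.7, -0.5]
gripper_width: 1.001
grasp_force: 0.0
[[ 1.     0.007 -0.   ]
 [ 0.007 -1.     0.002]
 [-0.    -0.002 -1.   ]]
[0.51402322 0.10009188 0.36106489]
wheel_hub [([0.553, 0.25, 0.216], 0.78)]
spinner_grip []
tray_floor [([0.562, 0.188, 0.045], 0.83)]
tray [([0.561, 0.191, 0.041], 0.78)]
red [  64  117   60   39 1259] [0.5666 0.2107 0.2509] top [0.5656 0.2148 0.2609] 391 [0.2146 0.2509 0.2628]
red [138 123  16  26  97] [0.547  0.2477 0.0657] top [0.5456 0.2468 0.0725] 8 [0.0597 0.0657 0.0735]
red [  27  273   41   67 1366] [0.3025 0.4305 0.0224] top [0.2984 0.4338 0.0244] 680 [0.0089 0.0224 0.0264]
```

View pics/w1.png

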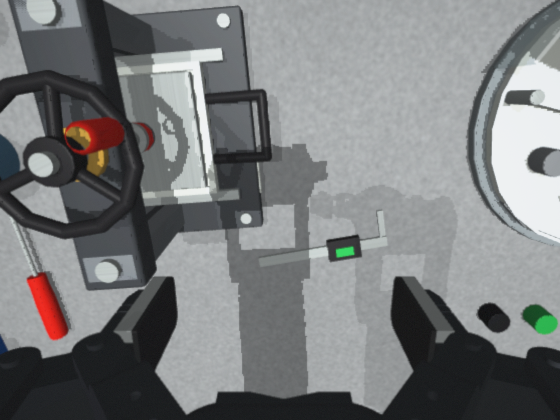

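```bash
python3 - <<'E'
from h import *
from scipy.optimize import least_squares
D=np.load('w1.npz');im,w=D['im'].astype(int),D['w']
g=im.max(2)
def circ(P,x0,r=None):
    f=(lambda p:np.hypot(P[:,0]-p[0],P[:,1]-p[1])-p[2])
    q=least_squares(f,[*x0,r],loss='soft_l1',f_scale=.002);return q.x
X=w.reshape(-1,3); G=g.reshape(-1)
with np.errstate(invalid='ignore'):
  h=np.hypot(X[:,0]-.545,X[:,1]-.26)
  m=(G<75)&(X[:,2]>.2)&(X[:,2]<.235)&(h<.075)&(h>.04)
Q=X[m];c=circ(Q,(.545,.26),.055);r=np.hypot(Q[:,0]-c[0],Q[:,1]-c[1]);k=abs(r-c[2])<.006
print('rim',c.round(4),m.sum(),np.percentile(Q[k,2],[5,50,95]).round(4))
# spinner top
hsv=cv2.cvtColor(im.astype(np.uint8),cv2.COLOR_RGB2HSV)
red=((hsv[...,0]<8)|(hsv[...,0]>172))&(hsv[...,1]>140)
red[:,:64]=0;red[:117]=0;red[156:]=0;red[:,124:]=0
q=w[red];t=q[q[:,2]>.258];print('spinner top',np.median(t,0).round(4),t.min(0).round(3),t.max(0).round(3))
# tray rim (bright, z~.042)
for (u,v) in [(200,90),(207,110),(195,180),(205,185),(265,100),(267,125),(262,155),(170,120),(160,180),(120,60),(150,130),(147,137),(160,135)]: print((u,v),w[v,u].round(4),im[v,u])
m=(X[:,2]>.036)&(X[:,2]<.052)&(G<70)&(X[:,1]<.16)&(X[:,1]>.05)&(X[:,0]>.45)&(X[:,0]<.66)
q=X[m];print('handle',m.sum(),q.min(0).round(4),q.max(0).round(4),np.median(q,0).round(4)); b=q[q[:,1]<q[:,1].min()+.012]; print(np.percentile(b,[2,50,98],axis=0).round(4))
print(np.polyfit(b[:,0],b[:,1],1))
E
```

```text
rim [0.5446 0.2583 0.0526] 6491 [0.2136 0.2179 0.2196]
spinner top [0.5662 0.213  0.2607] [0.555 0.208 0.258] [0.575 0.228 0.264]
(200, 90) [0.5941 0.1937 0.0442] [239 242 243]
(207, 110) [0.5721 0.1895 0.0324] [90 94 92]
(195, 180) [0.4934 0.2037 0.0537] [189 197 195]
(205, 185) [0.4871 0.1926 0.0523] [134 138 137]
(265, 100) [0.584  0.1209 0.0482] [37 37 40]
(267, 125) [0.5567 0.119  0.0467] [39 39 41]
(262, 155) [0.5228 0.1249 0.0494] [37 37 38]
(170, 120) [0.5619 0.2269 0.0545] [141 146 145]
(160, 180) [0.4929 0.2451 0.053 ] [108 113 112]
(120, 60) [0.6251 0.283  0.034 ] [116 120 118]
(150, 130) [0.5514 0.2479 0.0614] [101  32  30]
(147, 137) [0.5456 0.2456 0.079 ] [71 73 72]
(160, 135) [0.545  0.2404 0.0521] [106 111 109]
handle 1150 [0.5128 0.1145 0.0372] [0.5946 0.1599 0.0519] [0.5534 0.1287 0.0475]
[[0.5168 0.1156 0.0457]
 [0.5457 0.1212 0.0489]
 [0.5925 0.1264 0.0511]]
[0.0324812  0.10356129]
```

```bash
python3 -m inch '[[[0.017,-0.038,0.01],[0,0,0],1],[[0.017,-0.038,0.02],[0,0,0],1],[[0.018,-0.038,0.02],[0,0,0],1],[[0,0,0],[0,0,0],1]]'
python3 - <<'E'
from h import *
p=rel((.566,.214,.251)); print(p.round(4),rot().round(3))
E
```

```text
time: 3.65
tool_pos: [0.5656, 0.2109, 0.3063]
tool_rot: [0.0, 1.0, 0.001, -0.004]
contact_force: [-0.5, -0.4, -0.9]
gripper_width: 1.004
grasp_force: 0.0
[ 0.0008 -0.0031  0.0553] [[ 1.     0.001 -0.007]
 [ 0.001 -1.    -0.001]
 [-0.007  0.001 -1.   ]]
```

```bash
python3 -m inch '[[[0,-0.002,0.03],[0,0,0],1],[[0,0,0.026],[0,0,0],1],[[0,0,0],[0,0,0],0],[[0,0,0],[0,0,0],0],[[0,0,0],[0,0,0],0],[[0,0,0],[0,0,0],0],[[0,0,0],[0,0,0],0],[[0,0,0],[0,0,0],0]]'
```

```text
time: 4.45
tool_pos: [0.5687, 0.2124, 0.2582]
tool_rot: [-0.001, 1.0, 0.0, 0.005]
contact_force: [8.4, 0.1, -0.1]
gripper_width: 0.004
grasp_force: 4.3
```

```bash
python3 - <<'E'
from h import *
print(st()['tool_pos'],st()['contact_force'])
snap('wrist','w2')
im,d,P=snap('top'); w=cloud(d,P)
hsv=cv2.cvtColor(im,cv2.COLOR_RGB2HSV)
r=((hsv[...,0]<8)|(hsv[...,0]>172))&(hsv[...,1]>140)&(hsv[...,2]>60)
n,l,s,c=cv2.connectedComponentsWithStats(r.astype(np.uint8))
for i in range(1,n):
    if s[i][4]>3 and c[i][1]<230 and 170<c[i][0]<280: print('red',s[i],c[i].round(1),np.nanmedian(w[l==i],0).round(3))
E
```

```text
[0.56871329 0.21239144 0.25817907] [ 8.44501982  0.13850116 -0.08097028]
red [224 145   5   7  15] [226.  146.9] [0.599 0.17  0.549]
red [220 146   4   6   9] [221.6 148. ] [0.598 0.182 0.539]
red [200 149  10   5  23] [203.6 151. ] [0.589 0.221 0.543]
red [211 148   2   4   4] [211.5 149.5] [0.593 0.203 0.543]
red [215 150   3   3   5] [215.8 150.6] [0.592 0.193 0.545]
red [219 150   3   4   5] [219.6 151.6] [0.587 0.185 0.549]
red [180 152   6   5  13] [182.8 154.1] [0.58  0.263 0.546]
red [190 153   3   3   5] [190.6 154. ] [0.581 0.249 0.544]
red [194 152   5   3   7] [196.1 153. ] [0.584 0.236 0.544]
red [187 154   2   3   5] [187.4 154.8] [0.58  0.257 0.538]
red [181 159   4   2   4] [182.5 159.2] [0.568 0.263 0.553]
red [215 167   5   5  13] [217.2 168.8] [0.55  0.187 0.547]
red [221 167   4   2   4] [222.5 167.8] [0.552 0.177 0.546]
red [198 171   4   3   5] [199.4 171.8] [0.542 0.227 0.545]
red [221 170   6   7  18] [223.6 172.7] [0.543 0.175 0.536]
red [197 172  25  10  73] [208.2 176. ] [0.535 0.208 0.536]
red [192 175   8   7  18] [194.8 177.6] [0.531 0.238 0.541]
red [219 188   7   5  16] [222.6 190. ] [0.54  0.211 0.256]
red [229 208   9  10  22] [232.9 213.8] [0.451 0.149 0.554]
red [196 211   4   5   9] [197.2 213.2] [0.451 0.226 0.556]
red [217 210   2   4   4] [217.8 211.5] [0.455 0.18  0.564]
red [243 217   2   6   6] [243.2 219.5] [0.44  0.127 0.55 ]
red [200 219   8   5  20] [202.8 221.2] [0.433 0.214 0.554]
red [196 226   3   5   6] [197.  227.8] [0.42  0.225 0.553]
```

View pics/w2.png

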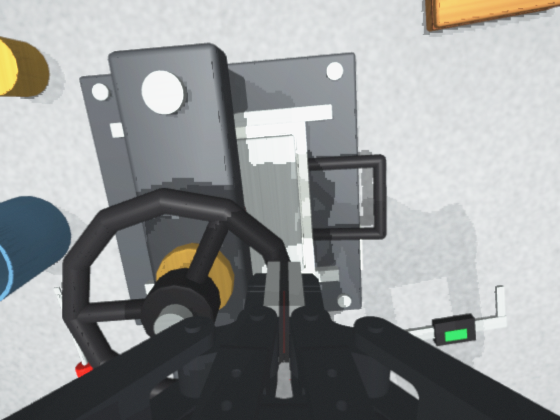

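The fingers closed to zero. They are shut beside the spinner, which slipped out on the -x side, so my position was slightly off. I'll go up, open and look again.

```bash
python3 -m inch '[[[0,0,-0.04],[0,0,0],0],[[0,0,-0.04],[0,0,0],0.5],[[-0.05,0,-0.02],[0,0,0],1],[[-0.05,0.0,0],[0,0,0],1],[[0,0,0],[0,0,0],1],[[0,0,0],[0,0,0],1]]'
cat >> h.py <<'E'
def spinner(cam,name=None):
    from scipy.optimize import least_squares
    im,d,P=snap(cam,name); w=cloud(d,P)
    hsv=cv2.cvtColor(im,cv2.COLOR_RGB2HSV)
    red=((hsv[...,0]<8)|(hsv[...,0]>172))&(hsv[...,1]>130)
    with np.errstate(invalid='ignore'):
        h=np.hypot(w[...,0]-.544,w[...,1]-.259)
        m=red&(w[...,2]>.21)&(w[...,2]<.33)&(h<.085)
        q=w[m]; zt=np.percentile(q[:,2],97)
        t=q[q[:,2]>zt-.004]
        # enclosing of top disc
        (cx,cy),r=cv2.minEnclosingCircle(t[:,:2].astype(np.float32)*1000)
        print(cam,'n',len(q),'top z',zt.round(4),'mean',t.mean(0).round(4),'encl',round(cx,1),round(cy,1),round(r,1),'all',np.median(q,0).round(4))
        g=im.max(2); m=(g<80)&(h<.075)&(h>.042)&(w[...,2]>zt-.055)&(w[...,2]<zt-.02)
        Q=w[m]; f=lambda p:np.hypot(Q[:,0]-p[0],Q[:,1]-p[1])-p[2]
        c=least_squares(f,[.544,.259,.055],loss='soft_l1',f_scale=.002).x
        print('rim',c.round(4),np.percentile(Q[:,2],[50,95]).round(4))
E
python3 - <<'E'
from h import *
print(st()['tool_pos'],rot().round(3)[:,2])
spinner('wrist','w3');spinner('top')
E
```

```text
time: 5.15
tool_pos: [0.469, 0.2116, 0.3557]
tool_rot: [-0.0, 1.0, 0.0, 0.002]
contact_force: [1.0, -0.0, -0.1]
gripper_width: 0.85
grasp_force: 0.0
[0.46904796 0.2115921  0.35573899] [ 0.004  0.001 -1.   ]
wrist n 492 top z 0.2621 mean [0.5479 0.213  0.26  ] encl 548.0 213.5 9.7 all [0.5482 0.2123 0.2597]
rim [0.5437 0.2611 0.0523] [0.2166 0.2183]Traceback (most recent call last):
  File "<stdin>", line 3, in <module>
  File "h.py", line 39, in spinner
    q=w[m]; zt=np.percentile(q[:,2],97)
               ~~~~~~~~~~~~~^^^^^^^^^^^
    return _quantile_unchecked(
        a, q, axis, out, overwrite_input, method, keepdims, weights)
    return _ureduce(a,
                    func=_quantile_ureduce_func,
    ...<5 lines>...
                    overwrite_input=overwrite_input,
                    method=method)
    r = func(a, **kwargs)
    result = _quantile(arr,
                       quantiles=q,
    ...<2 lines>...
                       out=out,
                       weights=wgt)
    slices_having_nans = np.isnan(arr[-1, ...])
                                  ~~~^^^^^^^^^
IndexError: index -1 is out of bounds for axis 0 with size 0
```

View pics/w3.png

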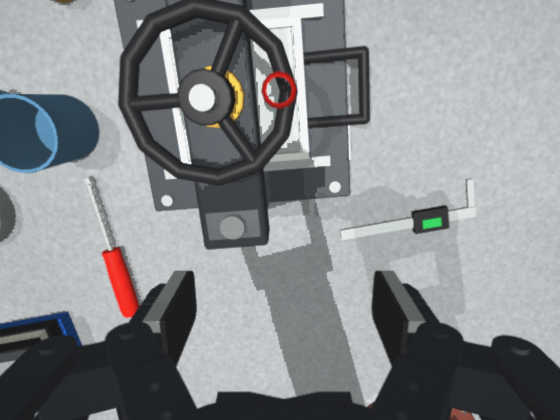

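The spinner is now at pixel (280,90), world (0.548, 0.213), straight in -y of the hub. Closing along y is radial there, so it can't swing away.

```bash
python3 -m inch '[[[0.04,0,0],[0,0,0],1],[[0.04,0,0.03],[0,0,0],1],[[0,0,0.03],[0,0,0],1],[[0,0,0],[0,0,0],1],[[0,0,0],[0,0,0],1]]'
python3 - <<'E'
from h import *
print(rel((.548,.2127,.250)).round(4),rot().round(3)[:,2])
E
```

```text
time: 5.75
tool_pos: [0.5499, 0.2114, 0.2935]
tool_rot: [0.0, 1.0, -0.0, -0.001]
contact_force: [0.1, -1.3, 0.0]
gripper_width: 1.002
grasp_force: 0.0
[-0.0019 -0.0013  0.0435] [-0.002 -0.    -1.   ]
```

```bash
python3 -m inch '[[[-0.002,-0.001,0.022],[0,0,0],1],[[0,0,0.022],[0,0,0],1],[[0,0,0],[0,0,0],0.4],[[0,0,0],[0,0,0],0.3],[[0,0,0],[0,0,0],0.0],[[0,0,0],[0,0,0],0],[[0,0,0],[0,0,0],0],[[0,0,0],[0,0,0],0]]'; python3 -m inch '[[[0,0,0],[0,0,0],0]]'
```

```text
time: 6.55
tool_pos: [0.5482, 0.2142, 0.2523]
tool_rot: [-0.002, 1.0, 0.0, 0.002]
contact_force: [-1.0, 5.1, 3.3]
gripper_width: 0.216
grasp_force: 58.8
time: 6.65
tool_pos: [0.5482, 0.2142, 0.2524]
tool_rot: [-0.002, 1.0, 0.0, 0.002]
contact_force: [-0.1, 6.0, 4.0]
gripper_width: 0.216
grasp_force: 58.8
```

```bash
python3 -m inch '[[[0.0119,-0.0033,-0.0009],[0,0,0],0],[[0.0119,-0.0054,-0.0008],[0,0,0],0],[[0.0092,-0.0087,-0.0009],[0,0,0],0],[[0.0071,-0.0107,-0.0008],[0,0,0],0],[[0.0044,-0.025,-0.0017],[0,0,0],0],[[0,0,0],[0,0,0],0]]'; python3 - <<'E'
from h import *
s=st();print(s['tool_pos'],s['contact_force'],s['grasp_force'],rot().round(3))
E
```

```text
time: 7.25
tool_pos: [0.593, 0.2673, 0.2573]
tool_rot: [-0.001, 1.0, 0.001, 0.001]
contact_force: [0.7, 1.0, 5.2]
gripper_width: 0.213
grasp_force: 59.5
[0.5929506  0.26731075 0.25734665] [0.65311101 0.99321274 5.19766607] 59.53003206057474 [[ 1.     0.002  0.003]
 [ 0.002 -1.     0.001]
 [ 0.003 -0.001 -1.   ]]
```

```bash
python3 -m inch '[[[-0.0087,-0.0238,-0.0017],[0,0,0],0],[[-0.0194,-0.0163,-0.0016],[0,0,0],0],[[-0.025,-0.0044,-0.0017],[0,0,0],0],[[-0.0238,0.0087,-0.0017],[0,0,0],0],[[-0.0163,0.0194,-0.0016],[0,0,0],0],[[-0.0044,0.025,-0.0017],[0,0,0],0],[[0,0,0],[0,0,0],0]]'; python3 - <<'E'
from h import *
s=st();a=s['tool_pos'];print(a,s['contact_force'],s['grasp_force'],rot().round(3)[:,0]); print(np.array(a[:2])-[.5437,.2625])
E
```

```text
time: 7.95
tool_pos: [0.4956, 0.2555, 0.2675]
tool_rot: [-0.0, 1.0, -0.001, 0.003]
contact_force: [1.6, -1.4, 4.4]
gripper_width: 0.21
grasp_force: 60.9
[0.49560801 0.25551594 0.26753997] [ 1.57005876 -1.36271523  4.40465423] 60.880890658045246 [ 1.    -0.001  0.007]
[-0.04809199 -0.00698406]
```

```bash
python3 -m inch '[[[0.0087,0.0238,-0.0017],[0,0,0],0],[[0.0194,0.0163,-0.0016],[0,0,0],0],[[0.025,0.0044,-0.0017],[0,0,0],0],[[0.0238,-0.0087,-0.0017],[0,0,0],0],[[0.0163,-0.0194,-0.0016],[0,0,0],0],[[0.0044,-0.025,-0.0017],[0,0,0],0],[[-0.0087,-0.0238,-0.0017],[0,0,0],0],[[0,0,0],[0,0,0],0]]';python3 -m inch '[[[-0.0194,-0.0163,-0.0016],[0,0,0],0],[[-0.025,-0.0044,-0.0017],[0,0,0],0],[[-0.0238,0.0087,-0.0017],[0,0,0],0],[[-0.0163,0.0194,-0.0016],[0,0,0],0],[[-0.0044,0.025,-0.0017],[0,0,0],0],[[0,0,0],[0,0,0],0],[[0,0,0],[0,0,0],0]]'; python3 - <<'E'
from h import *
s=st();a=s['tool_pos'];print(a,s['contact_force'],s['grasp_force'],rot().round(3)[:,0]); print(np.array(a[:2])-[.5437,.2625])
E
```

```text
time: 8.75
tool_pos: [0.584, 0.2916, 0.279]
tool_rot: [-0.001, 1.0, 0.001, 0.002]
contact_force: [1.0, 3.2, 5.2]
gripper_width: 0.211
grasp_force: 61.3
time: 9.45
tool_pos: [0.4955, 0.2565, 0.2875]
tool_rot: [-0.0, 1.0, -0.0, 0.002]
contact_force: [1.7, -0.9, 7.5]
gripper_width: 0.214
grasp_force: 61.6
[0.49550718 0.25653447 0.28745583] [ 1.74384101 -0.88087577  7.46006261] 61.6037550130568 [ 1.    -0.001  0.005]
[-0.04819282 -0.00596553]
```

```bash
python3 -m inch '[[[0,0,0],[0,0,0],0.5],[[0,0,0],[0,0,0],0.5],[[0,0,-0.04],[0,0,0],0.5],[[0,0,-0.03],[0,0,0],0.5],[[0,0.05,0],[0,0,0],0.5],[[-0.03,0.05,0.03],[0,0,0],0.5],[[0,0.034,0.03],[0,0,0],0.5],[[0,0,0],[0,0,0],0.5]]'; python3 -m inch '[[[0,0,0],[0,0,0],0.5],[[0,0,0],[0,0,0],0.5]]'
python3 - <<'E'
from h import *
print(rot().round(3)[:,0])
im,d,P=snap('wrist','w4'); w=cloud(d,P); g=im.max(2)
for n in ['tray','tray_floor','wheel_hub']:
    print(n,[(np.round(q['point'],3).tolist(),round(q['score'],2)) for q in manip.look_for('wrist',n)][:4])
X=w.reshape(-1,3);G=g.reshape(-1)
with np.errstate(invalid='ignore'):
  m=(X[:,2]>.038)&(X[:,2]<.056)&(G<75)&(X[:,1]<.165)&(X[:,1]>.09)&(X[:,0]>.48)&(X[:,0]<.64)
q=X[m]
b=q[(abs(q[:,0]-.553)<.02)]
print(m.sum(),np.percentile(q,[1,50,99],axis=0).round(4)); print(len(b),np.percentile(b,[2,50,98],axis=0).round(4),np.polyfit(b[:,0],b[:,1],1))
with np.errstate(invalid='ignore'):
  m=(abs(X[:,0]-.553)<.015)&(abs(X[:,1]-.15)<.012); print('gap z',np.percentile(X[m,2],[5,50,95]))
  m=(X[:,2]>.09)&(X[:,2]<.3);print('wheel z',np.percentile(X[m,2],[50,99]) if m.any() else None)
E
```

```text
time: 10.25
tool_pos: [0.4687, 0.1322, 0.296]
tool_rot: [0.001, 1.0, -0.002, -0.005]
contact_force: [-0.0, 1.2, -2.0]
gripper_width: 0.499
grasp_force: 0.0
time: 10.45
tool_pos: [0.472, 0.1357, 0.303]
tool_rot: [-0.0, 1.0, 0.0, 0.0]
contact_force: [0.8, 0.2, -0.1]
gripper_width: 0.502
grasp_force: 0.0
[1.    0.001 0.001]
tray [([0.556, 0.19, 0.042], 0.71)]
tray_floor [([0.557, 0.187, 0.044], 0.69), ([0.502, 0.244, 0.267], 0.16)]
wheel_hub [([0.533, 0.225, 0.251], 0.95)]
1556 [[0.5133 0.1161 0.0397]
 [0.5579 0.1317 0.0469]
 [0.5939 0.1644 0.0508]]
364 [[0.534  0.1172 0.0461]
 [0.5534 0.1235 0.0487]
 [0.5721 0.129  0.0508]] [0.09218028 0.0720033 ]
gap z [0.02229467 0.02382552 0.02523517]
wheel z [0.18962547 0.29700141]
```

View pics/w4.png

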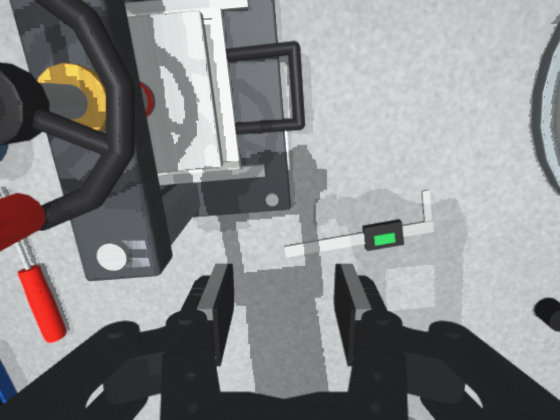

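```bash
python3 -m inch '[[[0.04,0.006,0],[0,0,0],0.5],[[0.041,0.006,0],[0,0,0],0.5],[[0,0,0.05],[0,0,-0.05],0.5],[[0,0,0.05],[0,0,0],0.5],[[0,0,0.05],[0,0,0],0.5],[[0,0,0.03],[0,0,0],0.5],[[0,0,0],[0,0,0],0.5],[[0,0,0],[0,0,0],0.5]]'
python3 - <<'E'
from h import *
print(rel((.553,.123,.055)).round(4),rot().round(3))
E
```

```text
time: 11.45
tool_pos: [0.553, 0.1234, 0.1229]
tool_rot: [-0.0, 1.0, 0.025, 0.0]
contact_force: [1.1, 0.3, 0.8]
gripper_width: 0.503
grasp_force: 0.0
[-0.0001  0.0004  0.0679] [[ 0.999  0.051  0.   ]
 [ 0.051 -0.999  0.   ]
 [ 0.    -0.    -1.   ]]
```

```bash
python3 -m inch '[[[0,0,0.04],[0,0,0],0.5],[[0,0,0.028],[0,0,0],0.5],[[0,0,0],[0,0,0],0.5],[[0,0,0],[0,0,0],0],[[0,0,0],[0,0,0],0],[[0,0,0],[0,0,0],0],[[0,0,0],[0,0,0],0],[[0,0,0],[0,0,0],0]]'
```

```text
time: 12.25
tool_pos: [0.5551, 0.1233, 0.0579]
tool_rot: [-0.0, 1.0, 0.026, 0.003]
contact_force: [-0.3, 0.1, 7.3]
gripper_width: 0.115
grasp_force: 58.5
```

```bash
python3 -m inch '[[[0,0.015,0],[0,0,0],0],[[0,0.03,0],[0,0,0],0],[[0,0.03,0],[0,0,0],0],[[0,0.03,0],[0,0,0],0],[[0,0.03,0],[0,0,0],0],[[0,0.02,0],[0,0,0],0],[[0,0.01,0],[0,0,0],0],[[0,0.003,0],[0,0,0],0]]'; python3 -m inch '[[[0,0,0],[0,0,0],0]]'
```

```text
time: 13.05
tool_pos: [0.5685, -0.0413, 0.058]
tool_rot: [-0.005, 1.0, 0.023, 0.011]
contact_force: [21.8, 26.4, -6.4]
gripper_width: 0.11
grasp_force: 59.9
time: 13.15
tool_pos: [0.5686, -0.0411, 0.058]
tool_rot: [-0.004, 1.0, 0.024, 0.011]
contact_force: [20.5, 18.4, -8.8]
gripper_width: 0.115
grasp_force: 59.5
```

```bash
python3 -m inch '[[[0,0,0],[0,0,0],0.5],[[0,0,0],[0,0,0],0.5],[[0,0,-0.04],[0,0,0],0.5],[[0,0,-0.05],[0,0,0.05],0.5],[[0,0,-0.05],[0,0,0],0.5],[[0,0,-0.05],[0,0,0],0.5],[[-0.027,0.04,-0.02],[0,0,0],0.5],[[-0.027,0.04,-0.02],[0,0,0],0.5]]';python3 -m inch '[[[-0.027,0.042,-0.02],[0,0,0],0.5],[[-0.027,0.042,-0.02],[0,0,0],0.5],[[-0.027,0.042,-0.02],[0,0,0],1],[[-0.02,0.042,-0.02],[0,0,0],1],[[0,0,0],[0,0,0],1],[[0,0,0],[0,0,0],1]]'
python3 - <<'E'
from h import *
print(rot().round(3)[:,0])
im,d,P=snap('wrist','w5'); w=cloud(d,P); np.savez('w5.npz',im=im,w=w)
for n in ['yellow0_center','yellow_bay','carousel_axis','window','grey0_center']:
    print(n,[(np.round(q['point'],3).tolist(),round(q['score'],2)) for q in manip.look_for('wrist',n)][:6])
E
```

```text
time: 13.95
tool_pos: [0.5091, -0.1221, 0.2858]
tool_rot: [0.001, 1.0, 0.001, 0.002]
contact_force: [0.3, -1.1, -0.4]
gripper_width: 0.501
grasp_force: 0.0
time: 14.55
tool_pos: [0.4135, -0.281, 0.3588]
tool_rot: [0.0, 1.0, -0.001, 0.001]
contact_force: [-0.3, 0.5, -0.3]
gripper_width: 1.0
grasp_force: 0.0
[ 1.    -0.003  0.001]
yellow0_center []
yellow_bay [([0.512, -0.283, 0.029], 0.84)]
carousel_axis [([0.543, -0.41, 0.099], 0.76), ([0.483, -0.38, 0.061], 0.54), ([0.531, 0.004, 0.042], 0.47), ([0.39, 0.008, 0.006], 0.18)]
window [([0.547, -0.41, 0.094], 0.7)]
grey0_center [([0.289, -0.203, 0.028], 0.91), ([0.28, -0.331, 0.029], 0.8), ([0.473, -0.261, 0.056], 0.7), ([0.288, -0.269, 0.033], 0.62)]
```

View pics/w5.png

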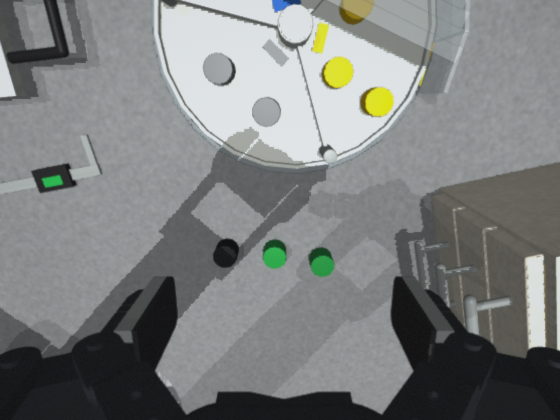

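The view shows the hub at (295,25), the near post at (330,155), and yellows at (338,72) and (378,102). A third yellow is under the hood at (355,8). Greys are at (218,68) and (266,110). The black and green look-alikes are on the bench at (226,253), (275,255) and (321,262).

```bash
cat >> h.py <<'E'
def at(P,u,v,z):
    K=np.array(P['camera_matrix']); r=cv2.undistortPoints(np.array([[[u,v]]],float),K,np.array([P['k1'],0,0,0.])).ravel()
    Rm=cv2.Rodrigues(np.array(P['rvec'],float))[0]; c=-Rm.T@np.array(P['tvec']).ravel(); dd=Rm.T@np.array([*r,1]); return (c+dd*(z-c[2])/dd[2])
def yellows(im,P,z=.058,amin=60,lo=(20,120,70),hi=(34,255,255)):
    hsv=cv2.cvtColor(im,cv2.COLOR_RGB2HSV)
    y=cv2.inRange(hsv,lo,hi); n,l,s,c=cv2.connectedComponentsWithStats(y)
    return [(c[i].round(1).tolist(),int(s[i][4]),at(P,*c[i],z).round(4).tolist()) for i in range(1,n) if s[i][4]>amin]
E
python3 - <<'E'
from h import *
im,d,P=snap('wrist')
for q in yellows(im,P): print(q)
H=at(P,295,23,.073);Q=at(P,330,153,.078);print('hub',H,'post',Q,np.hypot(*(Q-H)[:2]),np.degrees(np.arctan2(*(Q-H)[1::-1])))
t=yellows(im,P,.028);print(t[:6])
im,d,P=snap('top')
print('TOP')
for q in yellows(im,P,amin=6): print(q)
H=at(P,384.5,198,.073);print('hub',H)
for n,u,v in [('postnear',397,237.5),('postleft',344.5,187),('hoodcornL',346,171),('hoodcornR',426,211)]:
  Q=at(P,u,v,.078 if n[0]=='p' else .092);print(n,Q,np.hypot(*(Q-H)[:2]),np.degrees(np.arctan2(*(Q-H)[1::-1])))
E
```

```text
([353.1, 16.8], 222, [0.5654, -0.3496, 0.058])
([323.3, 37.9], 299, [0.546, -0.3202, 0.058])
([340.4, 72.8], 750, [0.5124, -0.3394, 0.058])
([379.8, 102.3], 760, [0.4826, -0.3835, 0.058])
hub [ 0.55721776 -0.29045066  0.073     ] post [ 0.43073476 -0.32935185  0.078     ] 0.13233008440312097 -162.90416654010448
[([353.1, 16.8], 222, [0.5708, -0.3547, 0.028]), ([323.3, 37.9], 299, [0.5499, -0.3231, 0.028]), ([340.4, 72.8], 750, [0.514, -0.3437, 0.028]), ([379.8, 102.3], 760, [0.482, -0.391, 0.028])]
TOP
([154.9, 108.1], 28, [0.8308, 0.4707, 0.058])
([162.0, 158.2], 26, [0.664, 0.4393, 0.058])
([400.1, 195.2], 18, [0.5658, -0.3439, 0.058])
([209.2, 196.0], 13, [0.5444, 0.2804, 0.058])
([390.8, 201.4], 25, [0.5444, -0.3136, 0.058])
([396.9, 211.9], 81, [0.5105, -0.3339, 0.058])
([408.4, 220.7], 31, [0.4829, -0.3714, 0.058])
hub [ 0.55329209 -0.28949562  0.073     ]
postnear [ 0.42647159 -0.32927904  0.078     ] 0.13291410996960829 -162.5834335133739
postleft [ 0.58467462 -0.15841192  0.078     ] 0.1347879795711935 76.5363248274926
hoodcornL [ 0.63475635 -0.16036816  0.092     ] 0.15267719484735032 57.752890511086335
hoodcornR [ 0.51321603 -0.41767916  0.092     ] 0.13430230538277912 -107.36164112154745
```

```bash
python3 -m inch '[[[0.014,0.049,0],[0,0,0],0.5],[[0,0,0.05],[0,0,-0.148],0.5],[[0,0,0.05],[0,0,-0.148],0.5],[[0,0,0.05],[0,0,0],0.5],[[0,0,0.05],[0,0,0],0.5],[[0,0,0],[0,0,0],0.5],[[0,0,0],[0,0,0],0.5]]'
python3 - <<'E'
from h import *
print(st()['joint_pos'].round(3));print(rel((.4275,-.3297,.072)).round(4),rot().round(3))
im,d,P=snap('wrist','w6')
E
```

```text
time: 15.65
tool_pos: [0.428, -0.3277, 0.158]
tool_rot: [-0.001, 0.989, 0.148, -0.0]
contact_force: [0.3, -0.4, 1.0]
gripper_width: 0.5
grasp_force: 0.0
[-0.792 -0.07   1.903 -0.     1.31   0.483]
[-0.001   0.0019  0.086 ] [[ 0.956  0.292 -0.001]
 [ 0.292 -0.956  0.001]
 [-0.001 -0.001 -1.   ]]
```

View pics/w6.png

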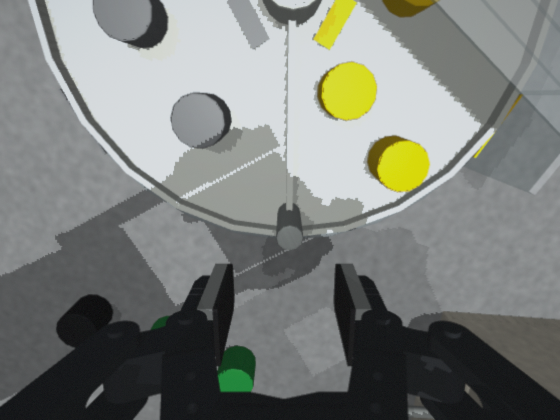

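```bash
python3 - <<'E'
from h import *
im,d,P=snap('wrist')
p=at(P,289,238,.078);print(p,rel((p[0],p[1],.072)).round(4))
for q in yellows(im,P,amin=30): print(q)
E
```

```text
[ 0.42697097 -0.33392395  0.078     ] [-0.0042  0.0029  0.0898]
([330.3, 23.8], 1002, [0.5442, -0.3212, 0.058])
([401.3, 7.8], 749, [0.5624, -0.3548, 0.058])
([342.8, 92.6], 2544, [0.513, -0.3396, 0.058])
([507.8, 104.8], 43, [0.534, -0.432, 0.058])
([393.7, 163.9], 2512, [0.4835, -0.3826, 0.058])
([474.3, 150.2], 49, [0.505, -0.4252, 0.058])
```

```bash
python3 -m inch '[[[-0.002,0.002,0.05],[0,0,0],0.5],[[0,0,0.036],[0,0,0],0.5],[[0,0,0],[0,0,0],0],[[0,0,0],[0,0,0],0],[[0,0,0],[0,0,0],0],[[0,0,0],[0,0,0],0],[[0,0,0],[0,0,0],0],[[0,0,0],[0,0,0],0]]'
python3 - <<'E'
from h import *
s=st();p=np.array(s['tool_pos']);print(p,s['contact_force'],s['gripper_width']);v=p[:2]-[.5555,-.290];print(np.hypot(*v),np.degrees(np.arctan2(v[1],v[0])),rot().round(3))
E
```

```text
time: 16.55
tool_pos: [0.4278, -0.3319, 0.0746]
tool_rot: [0.002, 0.989, 0.148, 0.001]
contact_force: [-1.8, 0.3, 7.0]
gripper_width: 0.164
grasp_force: 59.8
[ 0.42782354 -0.33191312  0.07461211] [-1.78607646  0.29969893  7.01225774] 0.16384957493376673
0.13438001070556432 -161.8262337409403 [[ 0.956  0.292  0.003]
 [ 0.292 -0.956 -0.003]
 [ 0.002  0.004 -1.   ]]
```

```bash
python3 -m inch '[[[0.001,-0.0199,0],[0,0,0.1466],0],[[0.001,-0.0199,0],[0,0,0.1466],0],[[0.001,-0.0199,0],[0,0,0.1466],0],[[0.001,-0.0199,0],[0,0,0.1466],0],[[0,0,0],[0,0,0],0]]'
python3 - <<'E'
from h import *
s=st();p=np.array(s['tool_pos']);print(p,s['contact_force'],s['gripper_width']);v=p[:2]-[.5555,-.290];print(np.hypot(*v),np.degrees(np.arctan2(v[1],v[0])),np.degrees(np.arctan2(rot()[1,0],rot()[0,0])))
E
```

```text
time: 17.05
tool_pos: [0.4283, -0.2521, 0.0747]
tool_rot: [0.001, 0.989, -0.145, 0.005]
contact_force: [5.8, -2.7, -1.1]
gripper_width: 0.167
grasp_force: 61.6
[ 0.42827786 -0.25206801  0.0746713 ] [ 5.78910917 -2.65456488 -1.14800998] 0.1667788613008715
0.13275657530558635 163.39775826896934 -16.70525935542536
```

```bash
python3 -m inch '[[[0.001,-0.0199,0],[0,0,0.1466],0],[[0.001,-0.0199,0],[0,0,0.1466],0],[[0.001,-0.0199,0],[0,0,0.1466],0],[[0.001,-0.0199,0],[0,0,0.1466],0],[[0,0,0],[0,0,0],0]]'; python3 -m inch '[[[0.001,-0.0199,0],[0,0,0.1466],0],[[0.001,-0.0199,0],[0,0,0.1466],0],[[0.001,-0.0199,0],[0,0,0.1466],0],[[0.001,-0.0199,0],[0,0,0.1466],0],[[0,0,0],[0,0,0],0],[[0,0,0],[0,0,0],0.5],[[0,0,0],[0,0,0],0.5],[[0,0,0],[0,0,0],0.5]]'
python3 - <<'E'
from h import *
s=st();p=np.array(s['tool_pos']);print(p,s['contact_force'],s['gripper_width']);v=p[:2]-[.558,-.292];print(np.hypot(*v),np.degrees(np.arctan2(v[1],v[0])),np.degrees(np.arctan2(rot()[1,0],rot()[0,0])))
E
```

```text
time: 17.55
tool_pos: [0.4717, -0.188, 0.0747]
tool_rot: [0.002, 0.905, -0.425, 0.008]
contact_force: [9.5, -12.2, -7.1]
gripper_width: 0.163
grasp_force: 61.4
time: 18.35
tool_pos: [0.5382, -0.1529, 0.0723]
tool_rot: [-0.0, 0.744, -0.668, 0.0]
contact_force: [1.1, -0.2, 0.1]
gripper_width: 0.5
grasp_force: 0.0
[ 0.53818034 -0.15285585  0.07228995] [ 1.05631479 -0.16139818  0.07404236] 0.5002440322012115
0.14054861522728934 98.10666383594113 -83.8212272946681
```

```bash
python3 -m inch '[[[0,0,-0.05],[0,0,0],0.5],[[0,0,-0.05],[0,0,0],0.5],[[0,0,-0.05],[0,0,0],1],[[0,0.03,-0.05],[0,0,0],1],[[0,0.03,-0.03],[0,0,0],1],[[0,0,0],[0,0,0],1],[[0,0,0],[0,0,0],1]]'
python3 - <<'E'
from h import *
s=st();print(s['tool_pos'],np.degrees(np.arctan2(rot()[1,0],rot()[0,0])))
im,d,P=snap('wrist','w7')
for q in yellows(im,P,amin=60): print(q)
im,d,P=snap('top'); print('top')
for q in yellows(im,P,amin=8): print(q)
E
```

```text
time: 19.05
tool_pos: [0.4826, -0.1589, 0.296]
tool_rot: [-0.001, 0.744, -0.668, 0.001]
contact_force: [0.1, 0.4, -1.4]
gripper_width: 0.998
grasp_force: 0.0
[ 0.48260532 -0.15894844  0.29598038] -83.83688004398941
([293.2, 15.9], 1076, [0.4898, -0.3014, 0.058])
([249.2, 39.7], 408, [0.5261, -0.2786, 0.058])
([288.1, 114.9], 1761, [0.4849, -0.2186, 0.058])
([37.4, 258.3], 133, [0.7298, -0.0454, 0.058])
top
([154.9, 108.1], 28, [0.8308, 0.4707, 0.058])
([161.8, 158.3], 25, [0.6637, 0.4396, 0.058])
```

View pics/w7.png

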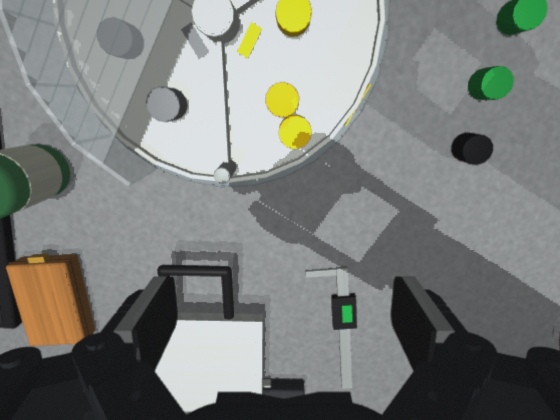

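```bash
python3 - <<'E'
from h import *
im,d,P=snap('wrist'); C=np.array([.558,-.292])
hsv=cv2.cvtColor(im,cv2.COLOR_RGB2HSV)
for n,u,v in [('A',293.5,13),('B',282,99),('C',294.5,131.5),('post',222,174),('grey',164,103)]:
    p=at(P,u,v,.078 if n=='post' else .058); q=p[:2]-C; print(n,p.round(4),'r',np.hypot(*q).round(4),'ang',np.degrees(np.arctan2(q[1],q[0])).round(1),hsv[int(v),int(u)])
h=at(P,214,17,.073);print('hub',h)
for n in ['yellow0_center','tray_floor']:
    print(n,[(np.round(q['point'],3).tolist(),round(q['score'],2)) for q in manip.look_for('wrist',n)][:6])
E
```

```text
A [ 0.4884 -0.3021  0.058 ] r 0.0703 ang -171.8 [ 31 200 223]
B [ 0.4907 -0.2312  0.058 ] r 0.0907 ang 137.9 [ 29 209 221]
C [ 0.4759 -0.2035  0.058 ] r 0.1207 ang 132.8 [ 31 204 226]
post [ 0.5383 -0.1602  0.078 ] r 0.1333 ang 98.5 [ 81   8 213]
grey [ 0.5977 -0.216   0.058 ] r 0.0858 ang 62.5 [103  11 160]
hub [ 0.55300536 -0.28918157  0.073     ]
yellow0_center [([0.478, -0.205, 0.061], 0.61), ([0.597, -0.215, 0.055], 0.24)]
tray_floor [([0.544, 0.07, 0.032], 0.91)]
```

```bash
python3 -m inch '[[[0.0435,0.0113,0],[0,0,0],0.6],[[0,0,0.05],[0,0,-0.127],0.6],[[0,0,0.05],[0,0,-0.127],0.6],[[0,0,0.04],[0,0,-0.127],0.6],[[0,0,0],[0,0,0],0.6],[[0,0,0],[0,0,0],0.6]]'
python3 - <<'E'
from h import *
s=st();print(s['tool_pos'],np.degrees(np.arctan2(rot()[1,0],rot()[0,0])))
im,d,P=snap('wrist','w8')
for q in yellows(im,P,amin=200): print(q)
print(rel((.476,-.2035,.056)).round(4))
E
```

```text
time: 19.9
tool_pos: [0.4759, -0.2032, 0.1543]
tool_rot: [-0.0, 0.857, -0.516, -0.001]
contact_force: [-0.5, 0.1, 0.4]
gripper_width: 0.598
grasp_force: 0.0
[ 0.47592415 -0.20320665  0.15427881] -62.12858742892294
([345.3, 56.6], 2986, [0.491, -0.304, 0.058])
([265.5, 63.8], 989, [0.5271, -0.2809, 0.058])
([280.8, 194.3], 4463, [0.486, -0.2204, 0.058])
[-0.0011  0.0009  0.1005]
```

View pics/w8.png

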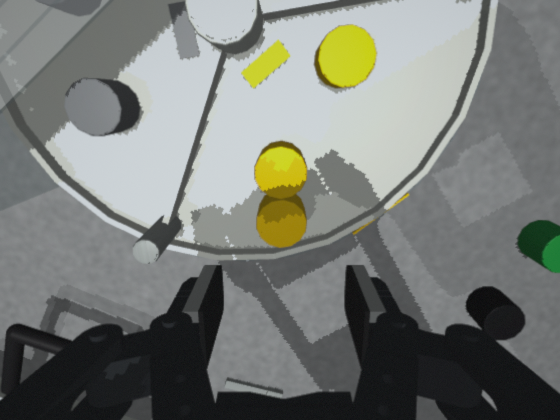

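Both near specimens are in line with the hand. C's top is near (282,221) and B's near (280,170). A is at (346,56), clear of them.

```bash
python3 - <<'E'
from h import *
P=manip.camera_params('wrist')
for u,v in [(282,221),(280,170),(346,56),(225,5),(148,252)]: print(at(P,u,v,.058).round(4),at(P,u,v,.078).round(4))
p=at(P,282,221,.058); print(rel((p[0],p[1],.056)).round(4))
E
python3 -m inch '[[[0,0.0005,0.045],[0,0,0],0.6],[[0,0,0.035],[0,0,0],0.6],[[0,0,0],[0,0,0],0.6]]'
```

```text
[ 0.4787 -0.206   0.058 ] [ 0.4819 -0.2121  0.078 ]
[ 0.4947 -0.2337  0.058 ] [ 0.4964 -0.2373  0.078 ]
[ 0.4922 -0.3058  0.058 ] [ 0.4941 -0.3026  0.078 ]
[ 0.5605 -0.2973  0.058 ] [ 0.5561 -0.295   0.078 ]
[ 0.5442 -0.1479  0.058 ] [ 0.5413 -0.1594  0.078 ]
[ 0.0024 -0.0003  0.1005]
time: 20.25
tool_pos: [0.4743, -0.2028, 0.073]
tool_rot: [-0.0, 0.857, -0.515, -0.003]
contact_force: [-0.7, 0.3, -0.4]
gripper_width: 0.603
grasp_force: 0.0
```

```bash
python3 -m inch '[[[0.002,0.001,0.017],[0,0,0],0.6],[[0,0,0],[0,0,0],0.6],[[0,0,0],[0,0,0],0],[[0,0,0],[0,0,0],0],[[0,0,0],[0,0,0],0],[[0,0,0],[0,0,0],0],[[0,0,0],[0,0,0],0]]'
```

```text
time: 20.95
tool_pos: [0.4777, -0.2071, 0.0612]
tool_rot: [-0.0, 0.857, -0.515, 0.003]
contact_force: [-0.5, 0.8, 7.0]
gripper_width: 0.351
grasp_force: 59.3
```

```bash
python3 -m inch '[[[0,0,-0.03],[0,0,0],0],[[0,0,-0.04],[0,0,-0.135],0],[[0,0,-0.04],[0,0,-0.135],0],[[0,0,-0.02],[0,0,-0.135],0],[[0,0,0],[0,0,-0.135],0],[[0,0,0],[0,0,-0.135],0],[[0,0,0],[0,0,-0.135],0],[[0,0,0],[0,0,-0.135],0]]';python3 -m inch '[[[0,0,0],[0,0,-0.139],0],[[0.014,-0.04,0],[0,0,0],0],[[0.014,-0.04,0],[0,0,0],0],[[0.014,-0.04,0],[0,0,0],0],[[0.014,-0.04,0],[0,0,0],0],[[0.014,-0.04,0],[0,0,0],0],[[0.014,-0.04,0],[0,0,0],0],[[0,0,0],[0,0,0],0]]'
python3 - <<'E'
from h import *
s=st();print(s['tool_pos'],s['gripper_width'],rot().round(3)[:,0],rel((.589,.124,.15)).round(4))
im,d,P=snap('wrist');w=cloud(d,P); np.savez('w9.npz',im=im,w=w); cv2.imwrite('pics/w9.png',im[:,:,::-1])
print([(np.round(q['point'],3).tolist(),round(q['score'],2)) for q in manip.look_for('wrist','tray_floor')][:6])
m=(im.min(2)>185)&(abs(w[...,2]-.036)<.009)&(w[...,1]>-.02)
Q=w[m][:,:2].astype(np.float32)*1000;print(len(Q),cv2.minAreaRect(Q))
E
```

```text
time: 21.75
tool_pos: [0.476, -0.2061, 0.1893]
tool_rot: [0.0, 0.998, -0.066, 0.001]
contact_force: [0.0, -0.4, 0.3]
gripper_width: 0.35
grasp_force: 59.3
time: 22.55
tool_pos: [0.5604, 0.0383, 0.1894]
tool_rot: [-0.001, 1.0, 0.004, 0.001]
contact_force: [-0.0, -0.9, -0.2]
gripper_width: 0.355
grasp_force: 59.5
[0.56036247 0.03829245 0.18937584] 0.35520229015861565 [1.    0.007 0.002] [ 0.0292 -0.0854  0.0396]
[([0.571, 0.097, 0.035], 0.57), ([0.563, 0.039, 0.187], 0.55), ([0.535, 0.208, 0.086], 0.52)]
22898 ((578.5149536132812, 102.37300109863281), (198.64401245117188, 157.83924865722656), 6.3758745193481445)
```

```bash
python3 -m inch '[[[0.015,-0.043,0],[0,0,0],0],[[0.014,-0.0425,0],[0,0,0],0],[[0,0,0.04],[0,0,0],0],[[0,0,0.04],[0,0,0],0],[[0,0,0.02],[0,0,0],0],[[0,0,0.015],[0,0,0],0],[[0,0,0],[0,0,0],0],[[0,0,0],[0,0,0],0]]'
```

```text
time: 23.45
tool_pos: [0.5889, 0.119, 0.0741]
tool_rot: [-0.0, 1.0, 0.0, 0.001]
contact_force: [0.1, 1.1, 0.2]
gripper_width: 0.349
grasp_force: 59.5
```

```bash
python3 -m inch '[[[0,-0.003,0.006],[0,0,0],0],[[0,0,0],[0,0,0],0]]'; python3 -m inch '[[[0,0,0],[0,0,0],0.5],[[0,0,0],[0,0,0],0.5],[[0,0,0],[0,0,0],0.5],[[0,0,-0.04],[0,0,0],0.5],[[0,0,-0.05],[0,0,0],0.5],[[0,0,-0.05],[0,0,0],0.5],[[0,0.05,-0.03],[0,0,0],0.5],[[0,0.05,-0.04],[0,0,0],0.6]]'
python3 - <<'E'
from h import *
print(st()['tool_pos'])
im,d,P=snap('wrist')
for q in yellows(im,P,z=.064,amin=200): print(q)
E
```

```text
time: 23.65
tool_pos: [0.5887, 0.1229, 0.0677]
tool_rot: [-0.0, 1.0, 0.001, 0.001]
contact_force: [0.3, 0.8, -0.6]
gripper_width: 0.35
grasp_force: 59.5
time: 24.45
tool_pos: [0.5881, 0.0405, 0.2659]
tool_rot: [0.0, 1.0, 0.002, 0.001]
contact_force: [0.5, 0.3, -0.4]
gripper_width: 0.599
grasp_force: 0.0
[0.58812359 0.04053832 0.26585387]
([194.1, 185.5], 1145, [0.5872, 0.119, 0.064])
([545.5, 272.1], 941, [0.504, -0.2099, 0.064])
```

```bash
python3 -m inch '[[[-0.015,0.045,0],[0,0,0],0.6],[[-0.016,0.046,0],[0,0,0],0.6],[[-0.016,0.046,0],[0,0,0],0.6],[[-0.016,0.046,0],[0,0,0],0.6],[[-0.015,0.046,0.02],[0,0,0],0.6],[[-0.015,0.045,0.04],[0,0,0],0.6],[[0,0,0],[0,0,0],0.6],[[0,0,0],[0,0,0],0.6]]'
python3 - <<'E'
from h import *
print(st()['tool_pos'])
im,d,P=snap('wrist')
for q in yellows(im,P,amin=200): print(q)
cv2.imwrite('pics/w10.png',im[:,:,::-1])
E
```

```text
time: 25.3
tool_pos: [0.4986, -0.2228, 0.2114]
tool_rot: [-0.001, 1.0, -0.0, -0.001]
contact_force: [0.1, 0.2, -0.0]
gripper_width: 0.601
grasp_force: 0.0
[ 0.49863236 -0.22283304  0.21143402]
([355.5, 152.7], 515, [0.5339, -0.2761, 0.058])
([294.1, 202.7], 1464, [0.4957, -0.2315, 0.058])
([385.6, 205.1], 1584, [0.4938, -0.3015, 0.058])
```

```bash
python3 -m inch '[[[-0.0035,0.0095,0.04],[0,0,0],0.6],[[0,0,0.05],[0,0,0],0.6],[[0,0,0.035],[0,0,0],0.6],[[0,0,0],[0,0,0],0.6]]'
python3 - <<'E'
from h import *
print(st()['tool_pos'],rel((.495,-.2325,.056)).round(4))
im,d,P=snap('wrist')
for q in yellows(im,P,amin=200): print(q)
E
```

```text
time: 25.75
tool_pos: [0.4935, -0.2289, 0.0829]
tool_rot: [-0.003, 1.0, 0.002, -0.004]
contact_force: [-0.7, 0.3, -1.3]
gripper_width: 0.599
grasp_force: 0.0
[ 0.49350731 -0.2288611   0.08292959] [0.0017 0.0038 0.0269]
([394.1, 182.4], 1526, [0.5366, -0.2728, 0.058])
([288.6, 269.7], 4919, [0.4983, -0.2317, 0.058])
([447.6, 274.5], 5656, [0.4966, -0.2993, 0.058])
```

```bash
python3 -m inch '[[[0.0015,0.001,0.024],[0,0,0],0.6],[[0,0,0],[0,0,0],0.6],[[0,0,0],[0,0,0],0],[[0,0,0],[0,0,0],0],[[0,0,0],[0,0,0],0],[[0,0,0],[0,0,0],0],[[0,0,0],[0,0,0],0]]'
```

```text
time: 26.5
tool_pos: [0.4993, -0.2339, 0.0667]
tool_rot: [0.001, 1.0, 0.001, 0.002]
contact_force: [-0.3, 1.4, 7.2]
gripper_width: 0.349
grasp_force: 59.8
```

```bash
python3 -m inch '[[[0,0,-0.04],[0,0,0],0],[[0,0,-0.05],[0,0,0],0],[[0,0,-0.03],[0,0,0],0],[[0.004,-0.045,0],[0,0,0],0],[[0.004,-0.045,0],[0,0,0],0],[[0.003,-0.045,0],[0,0,0],0],[[0.003,-0.045,0],[0,0,0],0],[[0.003,-0.045,0],[0,0,0],0]]';python3 -m inch '[[[0.003,-0.045,0],[0,0,0],0],[[0.003,-0.045,0],[0,0,0],0],[[0.003,-0.043,0.02],[0,0,0],0],[[0,0,0.04],[0,0,0],0],[[0,0,0.03],[0,0,0],0],[[0,0,0.015],[0,0,0],0],[[0,0,0],[0,0,0],0],[[0,0,0],[0,0,0],0]]'
```

```text
time: 27.3
tool_pos: [0.514, -0.0064, 0.1847]
tool_rot: [0.0, 1.0, 0.001, 0.001]
contact_force: [-0.2, -0.8, -0.2]
gripper_width: 0.348
grasp_force: 59.5
time: 28.1
tool_pos: [0.5236, 0.1248, 0.0799]
tool_rot: [-0.0, 1.0, 0.001, 0.001]
contact_force: [0.7, 0.3, -0.3]
gripper_width: 0.35
grasp_force: 59.5
```

```bash
python3 -m inch '[[[0,0,0.006],[0,0,0],0],[[0,0,0],[0,0,0],0]]';python3 -m inch '[[[0,0,0.002],[0,0,0],0],[[0,0,0],[0,0,0],0]]'
```

```text
time: 28.3
tool_pos: [0.5234, 0.1248, 0.0735]
tool_rot: [-0.0, 1.0, 0.001, 0.001]
contact_force: [0.1, 0.0, -1.7]
gripper_width: 0.348
grasp_force: 59.5
time: 28.5
tool_pos: [0.5236, 0.1249, 0.0727]
tool_rot: [0.0, 1.0, 0.001, 0.001]
contact_force: [-4.0, -0.9, 7.7]
gripper_width: 0.347
grasp_force: 60.4
```

```bash
python3 -m inch '[[[0,0,0],[0,0,0],0.5],[[0,0,0],[0,0,0],0.5],[[0,0,0],[0,0,0],0.5],[[0,0,-0.04],[0,0,0],0.5],[[0,0,-0.05],[0,0,0],0.5],[[0,0,-0.05],[0,0,0],0.5],[[0,0.045,-0.02],[0,0,0],0.5],[[-0.005,0.045,0],[0,0,0],0.6]]'
python3 - <<'E'
from h import *
print(st()['tool_pos'])
im,d,P=snap('wrist');w=cloud(d,P)
for q in yellows(im,P,z=.064,amin=200): 
    u,v=map(int,q[0]); print(q,w[v-4:v+5,u-4:u+5].reshape(-1,3).mean(0).round(4))
E
python3 -m inch '[[[-0.003,0.045,0],[0,0,0],0.6],[[-0.003,0.045,0],[0,0,0],0.6],[[-0.003,0.045,0],[0,0,0],0.6],[[-0.003,0.045,0],[0,0,0],0.6],[[-0.003,0.045,0],[0,0,0],0.6],[[-0.003,0.045,0],[0,0,0],0.6],[[-0.003,0.045,0],[0,0,0],0.6],[[0,0.023,0],[0,0,0.137],0.6]]'; python3 -m inch '[[[0,0,0],[0,0,0.137],0.6],[[0,0,0],[0,0,0.137],0.6],[[0,0,0.02],[0,0,0.137],0.6],[[0,0,0.02],[0,0,0.137],0.6],[[0,0,0.02],[0,0,0.137],0.6],[[0,0,0],[0,0,0.138],0.6],[[0,0,0],[0,0,0],0.6]]'
python3 - <<'E'
from h import *
s=st();print(s['tool_pos'],np.degrees(np.arctan2(rot()[1,0],rot()[0,0])),s['joint_pos'].round(2))
im,d,P=snap('wrist','w11')
for q in yellows(im,P,amin=200): print(q,rel((q[2][0],q[2][1],.056)).round(4))
E
```

```text
time: 29.3
tool_pos: [0.5204, 0.0346, 0.2362]
tool_rot: [0.0, 1.0, 0.003, 0.005]
contact_force: [1.3, -0.9, -0.3]
gripper_width: 0.603
grasp_force: 0.0
[0.52038218 0.03461003 0.23621929]
([171.7, 112.2], 1580, [0.5849, 0.1189, 0.064]) [0.585  0.1194 0.0639]
([176.3, 194.9], 1420, [0.5201, 0.1206, 0.064]) [nan nan nan]
time: 30.15
tool_pos: [0.4966, -0.3062, 0.23]
tool_rot: [0.0, 0.998, -0.071, -0.0]
contact_force: [-0.7, 0.4, 0.1]
gripper_width: 0.6
grasp_force: 0.0
time: 30.85
tool_pos: [0.4969, -0.3026, 0.169]
tool_rot: [-0.0, 0.887, -0.461, -0.001]
contact_force: [0.3, 0.2, 0.3]
gripper_width: 0.598
grasp_force: 0.0
[ 0.49685608 -0.30258524  0.16895845] -54.88240215571237 [-0.67  0.02  1.79  0.    1.33  1.85]
([229.7, 202.3], 634, [0.5306, -0.2917, 0.058]) [ 0.0101 -0.0337  0.114 ]
([292.3, 215.1], 2039, [0.4926, -0.3078, 0.058]) [0.0013 0.0067 0.114 ]
```

View pics/w11.png

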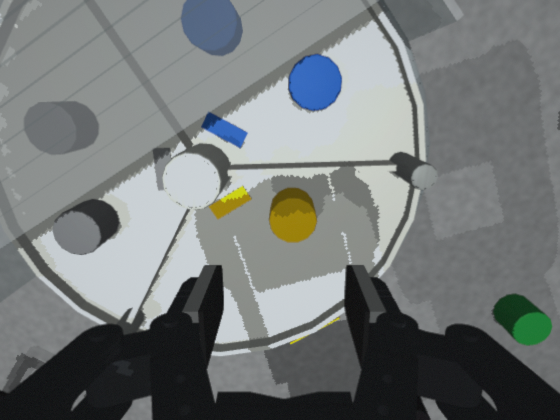

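Only one yellow, at (293,215), remains in the bay. The walls run parallel to the closing line and the hub is clear.

```bash
python3 -m inch '[[[0,0.006,0.04],[0,0,0],0.6],[[0,0,0.045],[0,0,0],0.6],[[0,0,0],[0,0,0],0.6]]'
python3 - <<'E'
from h import *
print(st()['tool_pos'],rel((.492,-.3068,.057)).round(4))
E
```

```text
time: 31.2
tool_pos: [0.4888, -0.3036, 0.0792]
tool_rot: [-0.001, 0.888, -0.46, -0.006]
contact_force: [-1.7, 0.6, -0.5]
gripper_width: 0.602
grasp_force: 0.0
[ 0.48882109 -0.3035979   0.07924063] [ 0.0047 -0.0008  0.0222]
```

```bash
python3 -m inch '[[[0.001,0,0.023],[0,0,0],0.6],[[0,0,0],[0,0,0],0.6],[[0,0,0],[0,0,0],0],[[0,0,0],[0,0,0],0],[[0,0,0],[0,0,0],0],[[0,0,0],[0,0,0],0],[[0,0,0],[0,0,0],0]]'
```

```text
time: 31.9
tool_pos: [0.4945, -0.3084, 0.0652]
tool_rot: [0.0, 0.888, -0.461, 0.002]
contact_force: [-0.4, -0.3, 6.2]
gripper_width: 0.349
grasp_force: 59.7
```

```bash
python3 -m inch '[[[0,0,-0.04],[0,0,0],0],[[0,0,-0.05],[0,0,-0.137],0],[[0,0,-0.03],[0,0,-0.137],0],[[0,0,0],[0,0,-0.137],0],[[0,0,0],[0,0,-0.137],0],[[0,0,0],[0,0,-0.137],0],[[0,0,0],[0,0,-0.137],0],[[0,0,0],[0,0,-0.137],0]]';python3 -m inch '[[[0.008,-0.045,0],[0,0,0],0],[[0.008,-0.045,0],[0,0,0],0],[[0.008,-0.045,0],[0,0,0],0],[[0.008,-0.045,0],[0,0,0],0],[[0.008,-0.045,0],[0,0,0],0],[[0.008,-0.045,0],[0,0,0],0],[[0.008,-0.045,0],[0,0,0],0],[[0.008,-0.045,0],[0,0,0],0]]'; python3 -m inch '[[[0,-0.012,0.03],[0,0,0],0],[[0,0,0.04],[0,0,0],0],[[0,0,0.02],[0,0,0],0],[[0,0,0.01],[0,0,0],0],[[0,0,0],[0,0,0],0],[[0,0,0],[0,0,0],0]]'
```

```text
time: 32.7
tool_pos: [0.4931, -0.3072, 0.1829]
tool_rot: [0.0, 1.0, 0.003, 0.0]
contact_force: [-0.5, -0.0, -0.9]
gripper_width: 0.348
grasp_force: 59.4
time: 33.5
tool_pos: [0.5568, 0.0546, 0.1831]
tool_rot: [0.0, 1.0, 0.001, 0.001]
contact_force: [0.7, 0.1, -0.6]
gripper_width: 0.347
grasp_force: 59.5
time: 34.1
tool_pos: [0.5577, 0.0646, 0.0839]
tool_rot: [0.0, 1.0, 0.0, 0.001]
contact_force: [0.8, -0.1, 0.0]
gripper_width: 0.348
grasp_force: 59.5
```

```bash
python3 -m inch '[[[0,0,0.011],[0,0,0],0],[[0,0,0],[0,0,0],0]]';python3 -m inch '[[[0,0,0.002],[0,0,0],0],[[0,0,0],[0,0,0],0]]'
```

```text
time: 34.3
tool_pos: [0.5567, 0.0646, 0.0712]
tool_rot: [-0.0, 1.0, 0.0, -0.0]
contact_force: [-0.6, 1.1, 0.0]
gripper_width: 0.345
grasp_force: 59.5
time: 34.5
tool_pos: [0.5568, 0.0646, 0.0711]
tool_rot: [0.0, 1.0, 0.001, -0.001]
contact_force: [-5.5, -0.1, 6.9]
gripper_width: 0.347
grasp_force: 60.5
```

```bash
python3 -m inch '[[[0,0,0],[0,0,0],0.45],[[0,0,0],[0,0,0],0.45],[[0,0,0],[0,0,0],0.45],[[0,0,-0.04],[0,0,0],0.45],[[0,0,-0.05],[0,0,0],0.5],[[0,0,-0.05],[0,0,0],0.5],[[-0.04,0.04,-0.04],[0,0,0],0.5],[[-0.04,0.04,-0.04],[0,0,0],0.5]]';python3 -m inch '[[[0,0,0],[0,0,0],0.5],[[0,0,0],[0,0,0],0.5]]'
python3 - <<'E'
from h import *
print(st()['tool_pos'])
im,d,P=snap('wrist','w12');w=cloud(d,P)
for q in yellows(im,P,z=.064,amin=100): 
    u,v=map(int,q[0]); print(q,np.nanmedian(w[v-6:v+7,u-6:u+7].reshape(-1,3),0).round(4))
im,d,P=snap('top'); print('top')
for q in yellows(im,P,amin=5,lo=(18,110,50)): print(q)
im,d,P=snap('scene'); print('scene')
for q in yellows(im,P,amin=5,lo=(18,110,50)): print(q)
E
```

```text
time: 35.3
tool_pos: [0.4989, 0.0067, 0.2695]
tool_rot: [0.0, 1.0, 0.001, 0.001]
contact_force: [0.7, -2.2, 0.2]
gripper_width: 0.497
grasp_force: 0.0
time: 35.5
tool_pos: [0.4993, 0.0066, 0.2682]
tool_rot: [-0.0, 1.0, -0.0, 0.001]
contact_force: [-0.1, 0.7, -0.6]
gripper_width: 0.5
grasp_force: 0.0
[0.4992733  0.00655032 0.26820161]
([147.0, 84.0], 1444, [0.584, 0.1181, 0.064]) [0.5841 0.1182 0.0636]
([217.2, 124.0], 1144, [0.552, 0.0621, 0.064]) [0.552  0.0624 0.064 ]
([153.1, 162.5], 1243, [0.5191, 0.12, 0.064]) [0.5195 0.12   0.064 ]
top
([155.0, 107.6], 30, [0.8324, 0.4707, 0.058])
([302.8, 138.2], 10, [0.7463, -0.0202, 0.058])
([157.4, 158.2], 216, [0.6634, 0.454, 0.058])
([257.2, 185.7], 73, [0.5832, 0.1251, 0.058])
([212.1, 188.2], 22, [0.5702, 0.2719, 0.058])
([207.8, 196.0], 44, [0.5441, 0.2848, 0.058])
([256.0, 206.1], 70, [0.516, 0.1268, 0.058])
([378.3, 206.8], 27, [0.5254, -0.2728, 0.058])
scene
([175.5, 197.0], 14, [0.5473, -0.2605, 0.058])
([265.7, 255.3], 131, [0.5549, 0.066, 0.058])
([292.7, 258.7], 134, [0.5217, 0.1265, 0.058])
([345.2, 259.2], 11, [0.4419, 0.2328, 0.058])
([337.6, 267.0], 20, [0.4744, 0.2308, 0.058])
([276.0, 275.7], 141, [0.589, 0.1245, 0.058])
([377.4, 386.7], 470, [0.6835, 0.4616, 0.058])
```

View pics/w12.png

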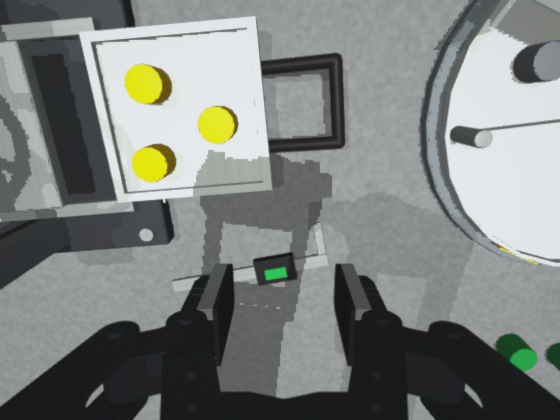

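All three yellows stand upright in the tray, at (147,84), (217,124) and (153,162), with tops at 64 mm as expected. The tray handle bar is at (338,102).

```bash
python3 - <<'E'
from h import *
P=manip.camera_params('wrist'); a=at(P,335,58,.049);b=at(P,341,146,.049);print(a,b,(a+b)/2)
E
python3 -m inch '[[[0.034,0.024,0],[0,0,0],0.5],[[0.034,0.0235,0],[0,0,-0.08],0.5],[[0,0,0.05],[0,0,0],0.5],[[0,0,0.05],[0,0,0],0.5],[[0,0,0.04],[0,0,0],0.5],[[0,0,0],[0,0,0],0.5]]'
python3 - <<'E'
from h import *
print(rel((.567,-.041,.055)).round(4),rot().round(3))
E
```

```text
[ 0.60340952 -0.03609923  0.049     ] [ 0.53029131 -0.04474937  0.049     ] [ 0.56685041 -0.0404243   0.049     ]
time: 36.25
tool_pos: [0.5616, -0.0387, 0.1178]
tool_rot: [-0.002, 0.999, 0.041, -0.009]
contact_force: [0.0, 0.4, -0.2]
gripper_width: 0.503
grasp_force: 0.0
[0.0062 0.003  0.0626] [[ 0.997  0.082 -0.017]
 [ 0.082 -0.997  0.004]
 [-0.017 -0.005 -1.   ]]
```

```bash
python3 -m inch '[[[0,0,0.03],[0,0,0],0.5],[[0,0,0.04],[0,0,0],0.5],[[0,0,0],[0,0,0],0.5]]'; python3 -m inch '[[[0,0,0.002],[0,0,0],0],[[0,0,0],[0,0,0],0],[[0,0,0],[0,0,0],0],[[0,0,0],[0,0,0],0],[[0,0,0],[0,0,0],0]]'
```

```text
time: 36.55
tool_pos: [0.5639, -0.0393, 0.053]
tool_rot: [-0.001, 0.999, 0.041, -0.005]
contact_force: [-1.2, -0.3, -1.0]
gripper_width: 0.499
grasp_force: 0.0
time: 37.05
tool_pos: [0.5692, -0.0407, 0.0582]
tool_rot: [0.0, 0.999, 0.041, 0.002]
contact_force: [-1.0, 1.3, 6.0]
gripper_width: 0.114
grasp_force: 59.0
```

Gripped. Now I push it home along -tool y, gently so the specimens don't tip.

```bash
python3 -m inch '[[[0,-0.008,0],[0,0,0],0],[[0,-0.016,0],[0,0,0],0],[[0,-0.02,0],[0,0,0],0],[[0,-0.02,0],[0,0,0],0],[[0,-0.02,0],[0,0,0],0],[[0,-0.02,0],[0,0,0],0],[[0,-0.02,0],[0,0,0],0],[[0,-0.016,0],[0,0,0],0]]'; python3 -m inch '[[[0,-0.012,0],[0,0,0],0],[[0,-0.008,0],[0,0,0],0],[[0,-0.004,0],[0,0,0],0],[[0,-0.003,0],[0,0,0],0],[[0,0,0],[0,0,0],0]]'
```

```text
time: 37.85
tool_pos: [0.5573, 0.0994, 0.0582]
tool_rot: [0.001, 0.999, 0.041, 0.002]
contact_force: [-2.2, -2.9, 8.3]
gripper_width: 0.115
grasp_force: 59.4
time: 38.35
tool_pos: [0.5553, 0.1239, 0.0582]
tool_rot: [0.003, 0.999, 0.041, 0.001]
contact_force: [-2.8, -8.4, 8.6]
gripper_width: 0.114
grasp_force: 59.6
```

```bash
python3 -m inch '[[[0,-0.002,0],[0,0,0],0],[[0,0,0],[0,0,0],0.5],[[0,0,0],[0,0,0],0.5],[[0,0,-0.05],[0,0,0],0.5],[[0,0,-0.05],[0,0,0.082],0.5],[[0,0,-0.05],[0,0,0],0.5],[[0,0,-0.05],[0,0,0],0.5],[[0,0,-0.05],[0,0,0],0.5]]'; python3 -m inch '[[[0,0,-0.05],[0,0,0],0.5],[[-0.02,-0.044,0],[0,0,0],0.5],[[-0.02,-0.044,0],[0,0,0],0.5],[[-0.02,-0.043,0],[0,0,0],0.5],[[0,0,0],[0,0,0],0.5],[[0,0,0],[0,0,0],0.5]]'
python3 - <<'E'
from h import *
print(rel((.4955,.2565,.286)).round(4),rot().round(3))
E
```

```text
time: 39.15
tool_pos: [0.553, 0.1283, 0.3076]
tool_rot: [-0.0, 1.0, -0.0, 0.0]
contact_force: [0.1, 0.3, 0.0]
gripper_width: 0.497
grasp_force: 0.0
time: 39.75
tool_pos: [0.493, 0.2599, 0.3553]
tool_rot: [0.0, 1.0, 0.001, 0.0]
contact_force: [0.2, -1.0, 0.3]
gripper_width: 0.502
grasp_force: 0.0
[0.0025 0.0034 0.0693] [[ 1.     0.002  0.   ]
 [ 0.002 -1.    -0.   ]
 [ 0.     0.    -1.   ]]
```

```bash
python3 -m inch '[[[0.0025,0.0034,0.04],[0,0,0],0.5],[[0,0,0.03],[0,0,0],0.5],[[0,0,0],[0,0,0],0.5],[[0,0,0],[0,0,0],0],[[0,0,0],[0,0,0],0],[[0,0,0],[0,0,0],0],[[0,0,0],[0,0,0],0]]'
```

```text
time: 40.45
tool_pos: [0.4971, 0.2556, 0.2872]
tool_rot: [-0.0, 1.0, -0.001, 0.002]
contact_force: [2.0, -0.5, 0.9]
gripper_width: 0.211
grasp_force: 59.1
```

```bash
python3 -m inch '[[[0.0015,-0.0125,0.0008],[0,0,0],0],[[0.0029,-0.0125,0.0009],[0,0,0],0],[[0.0163,-0.0194,0.0017],[0,0,0],0],[[0.0238,-0.0087,0.0017],[0,0,0],0],[[0.025,0.0044,0.0016],[0,0,0],0],[[0.0194,0.0163,0.0017],[0,0,0],0],[[0,0,0],[0,0,0],0]]'; python3 -m inch '[[[0.0087,0.0238,0.0017],[0,0,0],0],[[-0.0044,0.025,0.0016],[0,0,0],0],[[-0.0163,0.0194,0.0017],[0,0,0],0],[[-0.0238,0.0087,0.0017],[0,0,0],0],[[0,0,0],[0,0,0],0]]'
python3 - <<'E'
from h import *
s=st();print(s['tool_pos'],np.array(s['tool_pos'][:2])-[.5437,.2625],s['contact_force'],s['ft_torque'])
E
```

```text
time: 41.15
tool_pos: [0.5882, 0.2869, 0.2784]
tool_rot: [0.0, 1.0, -0.001, 0.003]
contact_force: [7.4, -1.8, 0.2]
gripper_width: 0.213
grasp_force: 60.0
time: 41.65
tool_pos: [0.5468, 0.2139, 0.2718]
tool_rot: [-0.004, 1.0, 0.0, -0.0]
contact_force: [-2.8, 9.5, 2.0]
gripper_width: 0.214
grasp_force: 60.6
[0.54677158 0.21385886 0.27181842] [ 0.00307158 -0.04864114] [-2.77531455  9.51491179  1.97697386] [1.29962053 0.53957199 0.01123382]
```

```bash
python3 -m inch '[[[0,0,0],[0,0,0],0.5],[[0,0,0],[0,0,0],0.5],[[0,0,-0.04],[0,0,0],0.5],[[0,0,-0.04],[0,0,0],0.5],[[-0.025,0.03,0],[0,0,0],0.5],[[-0.025,0.04,0],[0,0,0],0.5],[[-0.025,0.04,0],[0,0,0],0.5],[[0,0,0],[0,0,0],0.5]]'; python3 -m inch '[[[0,0,0],[0,0,0],0.5]]'
python3 - <<'E'
from h import *
print(st()['tool_pos'])
spinner('wrist')
im,d,P=snap('wrist','w13');w=cloud(d,P);X=w.reshape(-1,3)
with np.errstate(invalid='ignore'):
  for z in np.arange(.03,.10,.004):
    m=(X[:,2]>=z)&(X[:,2]<z+.004)&(abs(X[:,0]-.545)<.06)&(X[:,1]>.12)&(X[:,1]<.235); print(round(z,3),m.sum(),np.median(X[m],0).round(4) if m.sum()>20 else '')
D=np.load('w1.npz');X=D['w'].reshape(-1,3); print('before')
with np.errstate(invalid='ignore'):
  for z in np.arange(.03,.09,.004):
    m=(X[:,2]>=z)&(X[:,2]<z+.004)&(abs(X[:,0]-.545)<.06)&(X[:,1]>.12)&(X[:,1]<.235); print(round(z,3),m.sum(),np.median(X[m],0).round(4) if m.sum()>20 else '')
E
```

```text
time: 42.45
tool_pos: [0.4724, 0.0981, 0.3507]
tool_rot: [0.001, 1.0, -0.003, 0.0]
contact_force: [0.3, 0.9, -0.4]
gripper_width: 0.501
grasp_force: 0.0
time: 42.55
tool_pos: [0.4741, 0.1005, 0.3507]
tool_rot: [-0.0, 1.0, -0.001, 0.001]
contact_force: [-0.0, -0.4, -0.3]
gripper_width: 0.501
grasp_force: 0.0
[0.47410827 0.10051726 0.35073899]
wrist n 1887 top z 0.2814 mean [0.5456 0.2097 0.2796] encl 545.3 213.1 10.1 all [0.5458 0.206  0.2695]
rim [0.5437 0.2575 0.052 ] [0.2365 0.2383]
0.03 515 [0.5494 0.2008 0.0332]
0.034 542 [0.5504 0.1978 0.0348]
0.038 991 [0.5556 0.187  0.041 ]
0.042 784 [0.5483 0.1607 0.043 ]
0.046 690 [0.5676 0.1264 0.0484]
0.05 129 [0.5585 0.1235 0.0504]
0.054 0 
0.058 0 
0.062 9 
0.066 113 [0.5514 0.1978 0.0681]
0.07 123 [0.5504 0.1978 0.0722]
0.074 2969 [0.5504 0.2156 0.0773]
0.078 1735 [0.5378 0.2163 0.0785]
0.082 0 
0.086 0 
0.09 0 
0.094 0 
0.098 0 
before
0.03 154 [0.551  0.195  0.0331]
0.034 225 [0.5496 0.1878 0.0358]
0.038 845 [0.5523 0.1863 0.0409]
0.042 817 [0.5512 0.1854 0.0431]
0.046 702 [0.5634 0.1277 0.0483]
0.05 3278 [0.5463 0.2148 0.0529]
0.054 454 [0.5444 0.2178 0.0543]
0.058 0 
0.062 0 
0.066 0 
0.07 0 
0.074 0 
0.078 0 
0.082 0 
0.086 0
```

The platen top is at 77.7 mm, so it rests on the specimens (78 mm expected). The spindle-to-platen distance has shrunk by about 5 mm, so the spring is visibly compressed. The tray handle is back at its home position.

```bash
python3 -c "
from plant import manip
print(manip.job_done())"
```

```text
the job is handed in; nothing more can be done
None
```

The job is handed in, though no verdict came back: all three yellow specimens stand upright in the tray, the tray is fully home, and the platen bears on them with its spring compressed about 5 mm.

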